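Pack the balance weights and lock the kit case with its ratchet lever

ROBOT

A 6-joint arm with a two-finger parallel gripper is mounted at the origin on the work surface. World frame = base frame: x ahead of the robot, y to its left, z up, the work surface at z = 0. Lengths are in m, angles in rad, forces in N, time in s.
With the tool pointing down it reaches from about 0.275 to 0.875 m from the base axis. Payload 12.5 kg.
Tool frame: the origin (TCP) lies midway between the tips of the shut fingers; the grasp point (between the pads) lies 19 mm behind it; z points along the fingers, y is the line along which they close (so a half turn about z gives the same grasp; the last joint's range is limited). The gripper opens to 85 mm and grips with 20 to 120 N. Pads are 22 mm wide; open, the fingers measure 114 mm over their backs; the gripper's body (76 mm by 85 mm) begins 54 mm behind the grasp point. The pads swing forward as they close: fully open they stand 13 mm farther back than shut.
Start: joints at [-0.085, 0.351, 1.652, -0, 1.139, -0.085], TCP at [0.55, 0, 0.231] pointing down, gripper open.
Joint ranges: [-2.75, 2.75], [-0.79, 2.1], [0.01, 2.65], [-1.57, 4.71], [0.07, 3.14], [-2.87, 2.87]. Speed limits (rad/s): [2.22, 2.22, 2.79, 3.14, 3.14, 3.14].

INTERFACE

Orientations are given as a unit quaternion [x, y, z, w].
In Python, from plant import ctrl gives the robot as it stands.
- The arm moves only by the shell command python3 jog.py FILE [OPENING] [FORCE], which reads ROWS from the file FILE. ROWS is one flat JSON list of numbers that holds 1 to 10 rows one after another, with no inner brackets; each row has 6 numbers: dx, dy, dz in m, then a rotation vector rx, ry, rz in rad; each row shifts and turns the commanded pose from where the row before left it, along the tool's axes as they then stand; what a row does not reach is not made up. A row lasts 1/10 s, in which the tool goes at most 0.05 m and 0.15 rad, less where a joint would pass 70% of its speed; a pose out of reach is approached as far as the arm can. OPENING is the finger opening in m, set as the command begins (- or left out keeps the last). The fingers move at their own pace and stop on an object; FORCE is the grip in N (left out, the last holds). Time passes only in rows, so rows that do not move let the fingers close. It prints the time, the measured TCP pose, the force, the opening and the grip force at its end. Input that does not fit is refused with a message, and nothing moves.
- ctrl.observe(): the state, without advancing time (a new reading comes with each control period).
- ctrl.snapshot(name): name is "scene" or "side" or "wrist"; returns a dict with "color" (420x560x3 uint8, red, green, blue), "K" (3x3 intrinsics, pixels), "R" (3x3) and "t" (3): a world point X has camera coordinates R X + t; the wrist camera has in their place "mount" (4x4, takes a point from camera to tool coordinates, whose origin is the TCP and whose axes are the flange's). Camera axes: x right, y down, z forward; pixel columns grow to the right and rows downward; lengths in m; the calibration is good to about 2 mm. The wrist camera is an equidistant fisheye: a pixel r from the principal point sees the ray r / f radians off the axis. A picture is of the moment at which its call begins: read the wrist's pose just before it. There is no depth.
- ctrl.close_job(): hands the job in; it is judged then, once.
The state is a dict: "time_s": time; "q": joint angles; "joint_velocities": joint speeds; "joint_efforts": joint torques, N m; "tool_pos": TCP position; "orientation": TCP orientation; "ft_force": force on the tool from outside, world axes, zero at the start; "torque": the same for the moment, N m; "grip_width": finger opening in m; "finger_force": force on a finger pad.
Only numpy, scipy, OpenCV 4.12 (cv2) and the standard library are available. Lean on these libraries where they do the work, as an engineer would, in place of code of your own. Each camera call takes 0.05 s, during which the arm holds its last target. There are 200 camera calls.

TASK

On the club's desk, move every steel balance weight from the wooden pocket tray into the grey kit case, each lying in a well of its own. Then close the aluminium cover: hook its lip under the case's ledge at a tilt and swing it down until it lies shut, and lock it with the black ratchet lever: turn the lever clockwise, lift it off its serrations to swing it back, let it down and turn again until the steel bolt is fully out over the cover. Finish with the lever swung back anticlockwise to the start of its swing and let down on its serrations, and leave everything else on the desk where it is.

Things in the scene. Friction and masses are not known exactly. Their poses are not given: they have to be found in the camera images.
- case: Grey kit case fixed on the desk, 276 x 180 x 60 mm. Origin on the desk below the wells' middle; x runs from the ledge (-x) to the latch (+x), z up. Floor 8 mm high, inside 168 (x) x 152 (y) mm, rim 40 mm high (the cover rests on it). At x = 94 to 100 mm a kerb 50 mm high, with corner tabs at y = +-85 to 90 stops the cover sliding in level. Blue latch at x = 104 to 160, y = +-32, 57 mm high.
- ledge_edge (a point): Middle of the ledge's lower edge, case frame (-93, 0, 50) mm; the ledge reaches from there to an upright back at x = -109, top 56 mm high. The lip goes in under it, towards the case's -x, into a slot 110 mm wide (y) between the ledge (underside 50 mm high) and the rim (40 mm high, its outer edge at x = -91); behind the rim the slot is open down to 8 mm.
- well_1 (a point): Where the centre of a weight lies when it is in this well of the case: case frame (-42, -30, 20) mm. The well is 75 (x) x 29 (y) mm between rubber ribs 6 mm wide and 8 mm high that stand on the case's floor.
- well_2 (a point): Where the centre of a weight lies when it is in this well of the case: case frame (-42, 30, 20) mm. The well is 75 (x) x 29 (y) mm between rubber ribs 6 mm wide and 8 mm high that stand on the case's floor.
- well_3 (a point): Where the centre of a weight lies when it is in this well of the case: case frame (42, -30, 20) mm. The well is 75 (x) x 29 (y) mm between rubber ribs 6 mm wide and 8 mm high that stand on the case's floor.
- well_4 (a point): Where the centre of a weight lies when it is in this well of the case: case frame (42, 30, 20) mm. The well is 75 (x) x 29 (y) mm between rubber ribs 6 mm wide and 8 mm high that stand on the case's floor.
- tray: Wooden pocket tray fixed on the desk, 184 x 112 mm; origin underneath its centre, x along its length. 2 x 2 pockets, centres at (+-42, +-30) mm, each 75 x 29 mm and 8 mm deep between ribs 6 mm wide, pocket floor 6 mm and rib tops 14 mm above the desk. It may stand to the left or to the right of the cover.
- weight_1: Steel balance weight, a square bar 70 x 24 x 24 mm with two dark rings, 0.2 to 0.37 kg; origin at its centre, x along its length. It starts in a pocket of the tray, top 30 mm above the desk. All weights are alike and may go in any well; 2 to 4 of them are present (the others are absent).
- weight_2: Steel balance weight, a square bar 70 x 24 x 24 mm with two dark rings, 0.2 to 0.37 kg; origin at its centre, x along its length. It starts in a pocket of the tray, top 30 mm above the desk. All weights are alike and may go in any well; 2 to 4 of them are present (the others are absent).
- weight_3: Steel balance weight, a square bar 70 x 24 x 24 mm with two dark rings, 0.2 to 0.37 kg; origin at its centre, x along its length. It starts in a pocket of the tray, top 30 mm above the desk. All weights are alike and may go in any well; 2 to 4 of them are present (the others are absent).
- weight_4: Steel balance weight, a square bar 70 x 24 x 24 mm with two dark rings, 0.2 to 0.37 kg; origin at its centre, x along its length. It starts in a pocket of the tray, top 30 mm above the desk. All weights are alike and may go in any well; 2 to 4 of them are present (the others are absent).
- cover: Loose aluminium cover on the desk, 0.28 to 0.44 kg. Plate 180 (x) x 162 (y) x 6 mm; origin at the centre of its underside, z up. At -x a lip sticks out. On top in the middle a black grip block along y: 16 (x) x 64 (y) mm, from z = 6 to 36, to be grasped across its 16 mm. Shut, its origin is at (0, 0, 40) mm in the case frame, axes parallel, with about 4 mm of play each way.
- cover_lip (a point): Middle of the tip of the cover's lip: cover frame (-104, 0, 2) mm. The lip is 100 mm wide (y), 4 mm thick (z 0 to 4 mm, flush with the underside) and sticks out 14 mm beyond the plate's edge at x = -90.
- bolt (a joint): How far the flat steel bolt (30 mm wide, underside 2.5 mm above the shut cover) is out, m: starts near 0; fully out at its stop, 0.0264, it covers 19 mm of the cover's +x edge. It moves 11 mm per rad of lever turn, only while the lever is down, both ways, and stays where left (0.35 N m, some 5 N at the knob).
- lever (a joint): Swing of the black ratchet lever, rad: 0 at its anticlockwise stop, growing clockwise (from above) to its stop at 1.05; starts near 0.4. At 0 it points 0.2 rad past the case's +y towards -x, at 1.05 0.85 rad past +y towards +x. Down, clockwise drives the bolt out and anticlockwise draws it in; lifted it swings freely. One swing is not enough. A notch every 0.39 rad, 0.03 rad play either way.
- lever_lift (a joint): How far the lever is lifted off its serrations, m: 0 down (a spring pulls it down with 4 to 6 N), teeth clear from about 0.009, stop at 0.016. Let down between notches it slips into the nearest by itself or as it is turned.
- lever_knob (a point): Middle of the upright black knob at the lever's end, 24 mm in diameter, 36 mm tall (20 mm below this point, where the arm's top is, to 16 mm above it). 80 mm out from the lever's vertical axis, which is at case frame (132, 0) mm; hub 58 mm across, top 78 mm high. With the lever down this point is 97 mm above the desk; it moves with the lever.
- beer_bottle: Brown glass bottle, 62 mm across, 235 mm tall; a bystander, not to be moved. Origin under its centre.
- cola_bottle: Clear bottle, 58 mm across, 200 mm tall; a bystander, not to be moved. Origin under its centre.
- juice_carton: Yellow juice carton 70 x 70 x 200 mm; a bystander, not to be moved. Origin under its centre.
- glasses_case: Black glasses case 60 x 155 x 34 mm; a bystander, not to be moved. Origin under its centre.
- clear_box: Clear plastic box 110 x 130 x 62 mm with a black block on top; a bystander, not to be moved. Origin under its centre.
- pellet_tin: Flat round tin, 60 mm across, 20 mm high; a bystander, not to be moved. Origin under its centre.

How it is judged:
By the outcome, as a careful person would: the job done as asked, in the order asked, and still so for the second after the job is handed in, with the robot touching nothing.
Of weight_1, weight_2, weight_3, weight_4 only 2 to 4 are there at a start; the rules pass over those that are not, and their reading is None.
At some moment in a run one of cover may be knocked a few centimetres aside while the robot is not near it.
Once in a run the grip may slacken for a moment while it holds something.
It also fails if it takes over 210 s, if anything falls off the work surface, if the arm or the gripper's body presses on something with over 40 N, if the wrist force passes 120 N, or if a joint passes its speed limit or range.

## Working session

There is one attempt and no reset: what is moved stays moved. The work goes in short steps, Python scripts to look and compute and a shell command to move; the robot and the scene stay as the last step left them, time stands still between calls to the robot, and variables do not carry over. Pictures are saved under pics/ and viewed, at most 14 in all, crops included, and the job is handed in when it is done.

```bash
ls; mkdir -p pics
python3 - <<'E'
from plant import ctrl
import cv2,numpy as np
ims=[]
for n in ["scene","side","wrist"]:
    o=ctrl.observe(); s=ctrl.snapshot(n); cv2.imwrite(f"pics/{n}0.png",s["color"][:,:,::-1])
    print(n,s["K"].tolist(),{k:np.round(s[k],4).tolist() for k in s if k in("R","t","mount")})
print(o)
E
```

```text
jog.py
pics
plant.py
scene [[517.3043646870564, 0.0, 280.6687159666309], [0.0, 517.3043646870564, 206.6397122028246], [0.0, 0.0, 1.0]] {'R': [[-0.2647, 0.9642, 0.0144], [0.7434, 0.2135, -0.6339], [-0.6143, -0.1571, -0.7733]], 't': [0.087, -0.3283, 1.9787]}
side [[505.8384221210843, 0.0, 291.48965359314946], [0.0, 505.8384221210843, 208.0660562578734], [0.0, 0.0, 1.0]] {'R': [[0.9815, -0.1917, 0.0004], [-0.1225, -0.6288, -0.7679], [0.1474, 0.7536, -0.6406]], 't': [-0.485, 0.1509, 1.2185]}
wrist [[325.19226210127806, 0.0, 279.5616118870581], [0.0, 325.19226210127806, 206.98446279045874], [0.0, 0.0, 1.0]] {'mount': [[0.0009, -0.956, -0.2934, 0.0748], [1.0, 0.0007, 0.0007, -0.0011], [-0.0004, -0.2935, 0.956, -0.1434], [0.0, 0.0, 0.0, 1.0]]}
{'time_s': 0.1, 'q': array([-8.45902782e-02,  3.51181246e-01,  1.65234008e+00,  5.75106116e-06,
        1.13905214e+00, -8.45931753e-02]), 'joint_velocities': array([ 0.00021655, -0.00027077, -0.00248877,  0.00057603,  0.00090232,
       -0.00165379]), 'joint_efforts': array([ 7.48983075e-04, -5.06837368e+01, -2.91875267e+01, -4.43532826e-05,
        2.64409253e-03,  5.99887670e-06]), 'tool_pos': array([5.49724215e-01, 5.56955487e-05, 2.30820459e-01]), 'orientation': array([ 7.07106524e-01,  7.07106869e-01, -3.14234317e-04, -3.76511324e-04]), 'ft_force': array([ 0.23753351, -0.65598207, -0.05608827]), 'torque': array([0.00845943, 0.01366728, 0.06119539]), 'finger_force': 0.0, 'grip_width': 0.0853635417779244}
```
View: 3 pics. Could combine scene and side into one 800x600? 560 wide each; can tile vertical 560x840 no. View scene and side individually.

View pics/scene0.png

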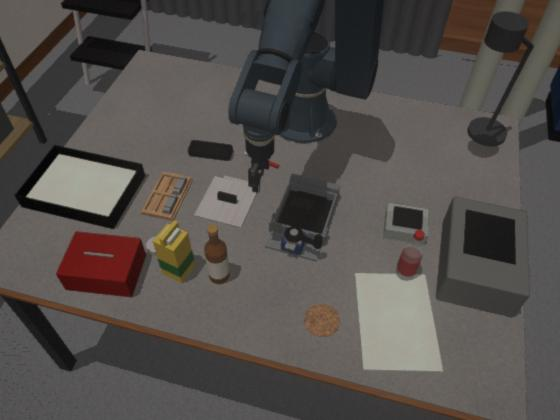

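View pics/side0.png

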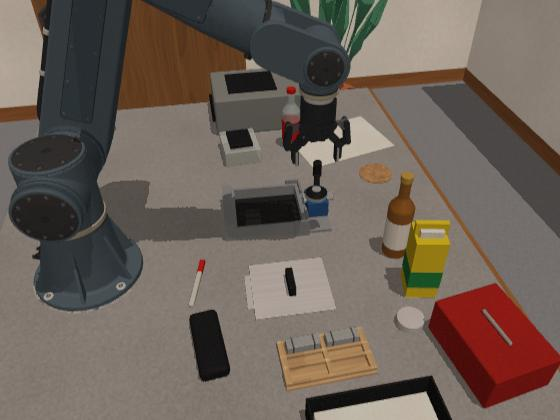

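The scene view shows the case at about (305,212), the cover at (227,198), and the tray at (167,195) holding two weights. The side view has the weights at (302,343) and (342,337), the cover grip at (290,282), and the knob at (317,167).

Create h.py:
```python
import numpy as np, cv2, json
from scipy.spatial.transform import Rotation as Ro
from plant import ctrl
def snap(name,fn):
    o=ctrl.observe(); s=ctrl.snapshot(name)
    d={k:np.array(s[k]) for k in s if k!="color"}; d["p"]=o["tool_pos"]; d["q"]=o["orientation"]
    cv2.imwrite(f"pics/{fn}.png",s["color"][:,:,::-1]); np.savez(f"pics/{fn}.npz",**d); return s["color"][:,:,::-1]
def ray(fn,u,v):
    d=np.load(f"pics/{fn}.npz"); K=d["K"]; a=np.array([(u-K[0,2])/K[0,0],(v-K[1,2])/K[1,1]])
    if "mount" in d:
        r=np.hypot(*a); c=np.r_[a/max(r,1e-9)*np.sin(r),np.cos(r)]; M=d["mount"]; R=Ro.from_quat(d["q"]).as_matrix()
        return R@M[:3,3]+d["p"], R@M[:3,:3]@c
    c=np.r_[a,1]; c/=np.linalg.norm(c); return -d["R"].T@d["t"], d["R"].T@c
def proj(fn,X):
    d=np.load(f"pics/{fn}.npz"); K=d["K"]; X=np.atleast_2d(X)
    if "mount" in d:
        M=d["mount"]; R=Ro.from_quat(d["q"]).as_matrix(); c=((X-d["p"])@R-M[:3,3])@M[:3,:3]
        th=np.arctan2(np.hypot(c[:,0],c[:,1]),c[:,2]); n=np.hypot(c[:,0],c[:,1])+1e-12
        return K[:2,2]+K[0,0]*c[:,:2]/n[:,None]*th[:,None]
    c=X@d["R"].T+d["t"]; return K[:2,2]+K[0,0]*c[:,:2]/c[:,2:]
def tri(*obs): # (fn,u,v)...
    A=np.zeros((3,3));b=np.zeros(3);L=[]
    for o in obs:
        p,d=ray(*o);P=np.eye(3)-np.outer(d,d);A+=P;b+=P@p;L.append((p,P))
    X=np.linalg.solve(A,b); return X, max(np.linalg.norm(P@(X-p)) for p,P in L)
def atz(fn,u,v,z):
    p,d=ray(fn,u,v); return p+d*(z-p[2])/d[2]
def st():
    o=ctrl.observe(); R=Ro.from_quat(o["orientation"]); print("t",round(o["time_s"],2),"p",np.round(o["tool_pos"],4),"F",np.round(o["ft_force"],1),"w",round(o["grip_width"],4)); return o["tool_pos"],R
def to(X,rpy=None): # tool-axis offset from current pose to world X (and rotation matrix)
    p,R=st(); d=R.inv().apply(np.array(X)-p); print("tool d",np.round(d,4), "" if rpy is None else np.round((R.inv()*Ro.from_matrix(rpy)).as_rotvec(),4))
```

Run:
```python
from h import *
for n in("scene","side","wrist"): snap(n,n+"0")
np.set_printoptions(precision=4,suppress=True)
for n,a,b in [("knob",(318,237),(317,165)),("grip",(228,193),(290,271)),("tray",(167,195),(327,358)),("case",(305,212),(268,212))]:
    print(n,tri(("scene0",*a),("side0",*b)))
print(Ro.from_quat(ctrl.observe()["orientation"]).as_matrix())
```

```text
knob (array([0.599 , 0.1834, 0.1051]), np.float64(0.0020864549514500023))
grip (array([ 0.4641, -0.1399,  0.05  ]), np.float64(0.0009298489568508772))
tray (array([ 0.4977, -0.3478,  0.0078]), np.float64(0.0020892471081745993))
case (array([0.4506, 0.1134, 0.0194]), np.float64(0.0017590422415734467))
[[-0.      1.     -0.0004]
 [ 1.      0.      0.    ]
 [ 0.     -0.0004 -1.    ]]
```

View pics/wrist0.png

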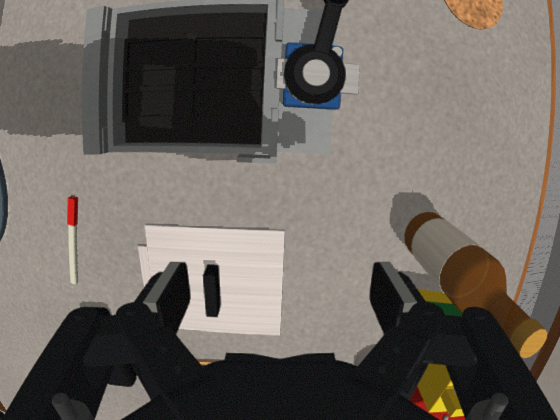

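The wrist view shows the case top left with the hub at (316,72), and the cover at (213,280) with its lip to the left. Taking more wrist views now.

```bash
echo '[0.015,-0.035,-0.035,0,0,0,0.015,-0.035,-0.035,0,0,0,0,0,0,0,0,0,0,0,0,0,0,0,0,0,0,0,0,0]' > path.dat && python3 jog.py path.dat | tail -3
python3 -c "
from h import *
snap('wrist','wB')"
echo '[-0.045,0,0.01,0,0,0,-0.045,0,0.01,0,0,0,-0.045,0,0.01,0,0,0,-0.045,0,0.01,0,0,0,-0.045,0,0.01,0,0,0,-0.045,0,0,0,0,0,0,0,0,0,0,0,0,0,0,0,0,0,0,0,0,0,0,0]' > path.dat && python3 jog.py path.dat| tail -3
python3 -c "
from h import *
snap('wrist','wC');st()"
echo '[-0.04,0.01,0,0,0,0,-0.04,0.01,0,0,0,0,-0.04,0,0,0,0,0,-0.04,0,0,0,0,0,-0.03,0,0,0,0,0,0,0,0,0,0,0,0,0,0,0,0,0,0,0,0,0,0,0]' > path.dat && python3 jog.py path.dat| tail -3
python3 -c "
from h import *
snap('wrist','wD');st()
print(proj('wC',[[.4641,-.14,.036],[.4977,-.348,.01]]),proj('wD',[[.4641,-.14,.036],[.4977,-.348,.01]]),proj('wB',[[.4641,-.14,.036],[.4506,.1134,.02]]))
"
```

```text
ft_force: [0.6, 0.3, 0.5]
grip_width: 0.085
finger_force: 0.0
ft_force: [-0.1, 0.3, 0.4]
grip_width: 0.0851
finger_force: 0.0
t 1.8 p [ 0.4824 -0.2401  0.2486] F [ 0.2  0.1 -0.8] w 0.085
ft_force: [0.7, -0.2, -0.3]
grip_width: 0.0852
finger_force: 0.0
t 2.65 p [ 0.5028 -0.4296  0.2492] F [ 0.6  0.3 -0.3] w 0.0853
[[263.81111827  87.05157282]
 [292.26774704 255.31865073]] [[246.97400206 -65.43624189]
 [276.1290871  104.41384818]] [[267.56699261 285.97597782]
 [255.59170828 102.71135675]]
```

Run:
```python
from h import *
def c(f,x,y,w,h,k): 
    im=cv2.imread(f"pics/{f}.png")[y:y+h,x:x+w]; return cv2.resize(im,None,fx=k,fy=k,interpolation=cv2.INTER_CUBIC)
cv2.imwrite("pics/m1.png",np.vstack([c("wrist0",70,0,300,150,2),c("wB",100,20,300,150,2)]))
cv2.imwrite("pics/m2.png",np.vstack([np.hstack([c("wC",160,20,200,150,2),c("wB",170,215,200,150,2)]),np.hstack([c("wD",180,30,200,150,2),c("wC",190,190,200,150,2)])]))
```

```text
(no output)
```

View pics/m1.png

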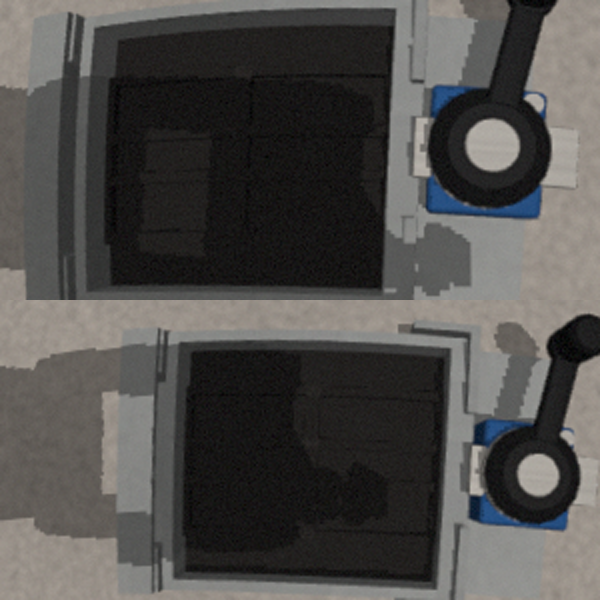

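View pics/m2.png

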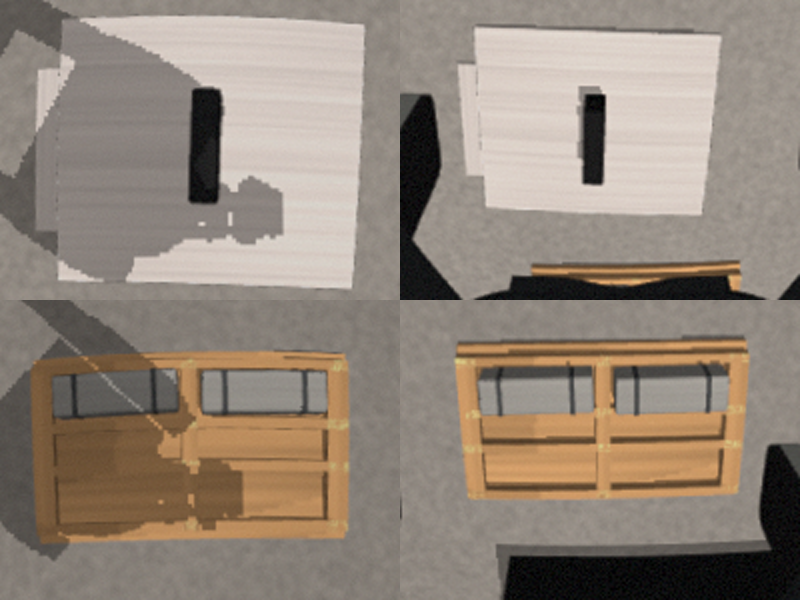

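The pictures show the case, cover and tray with their corners clearly, and the tray holds two weights, both in its +y row. Next I fit the poses from these corner pixels.

```bash
cat > fit.py <<'E'
from h import *
from scipy.optimize import least_squares
np.set_printoptions(precision=4,suppress=True)
def fit(name,obs,x0):
    obs=[(f,np.array(m)/1000,np.array(uv)) for f,m,uv in obs]
    def res(p):
        c,s=np.cos(p[2]),np.sin(p[2]); r=[]
        for f,m,uv in obs:
            X=[p[0]+c*m[0]-s*m[1],p[1]+s*m[0]+c*m[1],m[2]+p[3]]; r.append(proj(f,X)[0]-uv)
        return np.concatenate(r)
    s=least_squares(res,list(x0)+[0],loss="soft_l1"); print(name,s.x); print(np.round(res(s.x).reshape(-1,2),1).tolist()); return s.x
E
python3 - <<'E'
from fit import *
w0=lambda u,v:(70+u/2,v/2); wB=lambda u,v:(100+u/2,20+(v-300)/2)
C=[("wB",(-84,76,40),wB(180,343)),("wB",(84,76,40),wB(450,349)),("wB",(84,-76,40),wB(438,590)),("wB",(-84,-76,40),wB(173,578)),
("wrist0",(-84,76,40),w0(93,28)),("wrist0",(84,76,40),w0(395,8)),("wrist0",(-84,-76,40),w0(87,291)),
("wB",(132,0,78),wB(538,474)),("wrist0",(132,0,78),w0(493,145))]
fit("case",C,(.45,.11,0))
print("hub",tri(("wB",*wB(538,474)),("wrist0",*w0(493,145))), "rimTL",tri(("wB",*wB(180,343)),("wrist0",*w0(93,28))))
print("knobtop",tri(("wB",*wB(577,338)),("scene0",318,236),("side0",317,163)))
c=lambda u,v:(160+u/2,20+v/2); b=lambda u,v:(170+(u-400)/2,215+v/2)
q=[(-90,81),(90,81),(90,-81),(-90,-81)]
V=[("wC",(*a,6),c(*p)) for a,p in zip(q,[(62,17),(365,24),(352,289),(58,278)])]+[("wB",(*a,6),b(*p)) for a,p in zip(q,[(475,27),(721,35),(701,215),(487,207)])]
V+=[("wC",(-104,50,4),c(37,70)),("wC",(-104,-50,4),c(36,231)),("wC",(0,0,36),c(205,145)),("wB",(0,0,36),b(594,140))]
fit("cover",V,(.46,-.14,0)); print("grip",tri(("wC",*c(205,145)),("wB",*b(594,140))))
d=lambda u,v:(180+u/2,30+(v-300)/2); e=lambda u,v:(190+(u-400)/2,190+(v-300)/2)
q=[(-92,56),(92,56),(92,-56),(-92,-56)]
T=[("wD",(*a,14),d(*p)) for a,p in zip(q,[(38,362),(347,353),(348,537),(38,541)])]+[("wC",(*a,14),e(*p)) for a,p in zip(q,[(457,360),(746,352),(738,493),(468,497)])]
fit("tray",T,(.5,-.35,0))
for n,P,Q in [("A",[(54,375),(178,370),(180,412),(57,417)],[(481,380),(592,380),(593,413),(483,415)]),("B",[(201,371),(326,371),(326,413),(201,413)],[(616,380),(728,377),(725,410),(617,413)])]:
    X=np.array([tri(("wD",*d(*p)),("wC",*e(*r)))[0] for p,r in zip(P,Q)]); Y=np.array([atz("wD",*d(*p),.03) for p in P]); print(n,X.mean(0),X[:,2],Y.mean(0),Y.tolist())
E
```

```text
case [ 0.4497  0.1157 -0.0447  0.0003]
[[-0.8, -0.4], [0.5, -0.6], [-0.4, -0.4], [0.0, 0.7], [0.6, -0.2], [0.6, 0.1], [0.1, 0.7], [-0.4, 0.1], [-0.2, -0.0]]
hub (array([0.5818, 0.1098, 0.0788]), np.float64(0.00014997810054145767)) rimTL (array([0.3719, 0.1931, 0.0466]), np.float64(0.00020071288393801843))
knobtop (array([0.5973, 0.184 , 0.1095]), np.float64(0.003341617820505516))
cover [ 0.4626 -0.146  -0.0337  0.0001]
[[0.1, 0.7], [0.2, -0.1], [0.3, 0.1], [-0.1, 1.3], [-0.7, -0.6], [0.0, -0.4], [0.2, -0.4], [-0.9, -0.3], [0.8, -0.6], [0.2, -0.4], [-0.1, 0.0], [-0.4, 4.5]]
grip (array([ 0.4624, -0.1453,  0.0243]), np.float64(0.0003572688855426701))
tray [ 0.4974 -0.3454  0.0194 -0.0061]
[[-1.8, -1.2], [-0.2, 0.2], [-0.8, 0.6], [1.8, 1.4], [-0.1, -6.9], [1.1, -5.5], [-1.1, 0.5], [1.6, 1.3]]
A [ 0.4561 -0.3163  0.03  ] [0.0318 0.0316 0.0274 0.0293] [ 0.4563 -0.3163  0.03  ] [[0.42119255215231727, -0.3045492174667062, 0.02999999999999997], [0.4900464889031427, -0.3040736065555071, 0.02999999999999997], [0.491172843613899, -0.3277690011577162, 0.02999999999999997], [0.42279458051973084, -0.3286730398871626, 0.02999999999999997]]
B [ 0.5374 -0.3155  0.0293] [0.0308 0.0318 0.0276 0.027 ] [ 0.5371 -0.3155  0.03  ] [[0.5025858753184309, -0.3046661332500219, 0.02999999999999997], [0.5715614457453699, -0.30251077725051717, 0.02999999999999997], [0.5717484326690755, -0.32648725331765244, 0.02999999999999997], [0.5026427743436441, -0.32834002577593685, 0.02999999999999997]]
```

```bash
echo '[0.038,-0.0156,0.03,0,0,0,0.038,-0.0156,0.03,0,0,0,0.0376,-0.0156,0.03,0,0,0,0,0,0,0,0,0.15,0,0,0,0,0,0.15,0,0,0,0,0,0.15,0,0,0,0,0,0.15,0,0,0,0,0,0.15,0,0,0,0,0,0.15,0,0,0,0,0,0.15]' > path.dat && python3 jog.py path.dat 0.05 80| tail -3
echo '[0,0,0,0,0,0.15,0,0,0,0,0,0.15,0,0,0,0,0,0.15,0,0,0,0,0,0.056,0,0,0,0,0,0,0,0,0,0,0,0,0,0,0,0,0,0]' > path.dat && python3 jog.py path.dat 0.05 80|tail -2
python3 -c "
from h import *
c,s=np.cos(.015),np.sin(.015)
to([.456,-.316,.015],[[c,s,0],[s,-c,0],[0,0,-1]])
print(ctrl.observe()['q'])"
```

```text
ft_force: [-0.1, -0.6, 0.5]
grip_width: 0.05
finger_force: 0.0
grip_width: 0.0502
finger_force: 0.0
t 4.35 p [ 0.4563 -0.3188  0.1604] F [-0.3 -0.4 -0.1] w 0.0502
tool d [-0.0003 -0.0028  0.1454] [ 0.0001 -0.0001  0.0018]
[-6.93378574e-01  4.45592247e-01  1.70259232e+00  1.07993582e-05
  9.93253325e-01  8.60625232e-01]
```

```bash
echo '[0,-0.0028,0.04,0,0,0,0,0,0.04,0,0,0,0,0,0.03,0,0,0,0,0,0.02,0,0,0,0,0,0.0154,0,0,0,0,0,0,0,0,0,0,0,0,0,0,0,0,0,0,0,0,0]' > path.dat && python3 jog.py path.dat 0.05 80
echo '[0,0,0,0,0,0,0,0,0,0,0,0,0,0,0,0,0,0,0,0,0,0,0,0,0,0,0,0,0,0,0,0,0,0,0,0]' > path.dat && python3 jog.py path.dat 0.015 80|tail -4
echo '[0,0,-0.01,0,0,0,0,0,-0.02,0,0,0,0,0,-0.03,0,0,0,0,0,-0.03,0,0,0,0,0,0,0,0,0,0,0,0,0,0,0]' > path.dat && python3 jog.py path.dat - 80
```

```text
time_s: 5.15
tool_pos: [0.4568, -0.3168, 0.0161]
orientation: [1.0, 0.008, 0.001, 0.001]
ft_force: [0.0, -0.5, -0.3]
grip_width: 0.0497
finger_force: 0.0
orientation: [1.0, 0.007, 0.0, 0.0]
ft_force: [-3.0, 2.4, 9.3]
grip_width: 0.0217
finger_force: 79.3
time_s: 6.35
tool_pos: [0.4561, -0.3162, 0.105]
orientation: [1.0, 0.007, 0.0, 0.0]
ft_force: [0.7, -0.2, -4.8]
grip_width: 0.0214
finger_force: 79.3
```

```bash
cat > case.py <<'E'
from h import *
CX,CY,CA=.4497,.1157,-.0447
Rc=Ro.from_euler("z",CA).as_matrix()
def w(x,y,z): return Rc@np.array([x,y,z])/1000+[CX,CY,0]
D=np.column_stack([Rc[:,0],-Rc[:,1],[0,0,-1]]) # tool x=case x, tool y=-case y
D2=np.column_stack([Rc[:,1],Rc[:,0],[0,0,-1]]) # tool x=case y, tool y=case x
E
python3 -c "
from case import *
print(w(-42,30,18)); to(w(-42,30,105),D)"
echo '[-0.005,-0.046,0,0,0,0,-0.005,-0.046,0,0,0,0,-0.005,-0.046,0,0,0,0,-0.005,-0.046,0,0,0,0,-0.005,-0.046,0,0,0,0,-0.005,-0.046,0,0,0,0,-0.005,-0.046,0,0,0,0,-0.005,-0.046,0,0,0,0,0,-0.046,0,0,0,0.03,0,-0.046,0,0,0,0.03]' > path.dat && python3 jog.py path.dat - 80
echo '[0,0,0,0,0,0,0,0,0,0,0,0,0,0,0,0,0,0,0,0,0,0,0,0]' > path.dat && python3 jog.py path.dat|tail -2
python3 -c "
from case import *
to(w(-42,30,105),D)"
```

```text
[0.40908251 0.14754681 0.018     ]
t 6.35 p [ 0.4561 -0.3162  0.105 ] F [ 0.7 -0.2 -4.8] w 0.0214
tool d [-4.010e-02 -4.644e-01 -1.000e-04] [ 0.0003 -0.0004  0.0595]
time_s: 7.35
tool_pos: [0.4093, 0.1447, 0.1038]
orientation: [1.0, -0.023, -0.001, 0.0]
ft_force: [1.7, -0.1, -3.1]
grip_width: 0.022
finger_force: 79.6
grip_width: 0.0218
finger_force: 79.9
t 7.75 p [0.4106 0.142  0.1045] F [-0.4  0.6 -3. ] w 0.0218
tool d [-0.0017 -0.0055 -0.0005] [ 0.0003  0.001  -0.0021]
```

```bash
echo '[-0.0017,-0.0055,0.02,0,0,0,0,0,0.02,0,0,0,0,0,0.02,0,0,0,0,0,0.015,0,0,0,0,0,0,0,0,0,0,0,0,0,0,0]' > path.dat && python3 jog.py path.dat - 80
python3 -c "
from case import *
to(w(-42,30,18),D); snap('wrist','p1')"
```

```text
time_s: 8.35
tool_pos: [0.4095, 0.148, 0.0302]
orientation: [1.0, -0.023, -0.0, 0.0]
ft_force: [0.8, -0.7, -4.0]
grip_width: 0.0221
finger_force: 79.8
t 8.35 p [0.4095 0.148  0.0302] F [ 0.8 -0.7 -4. ] w 0.0221
tool d [-0.0004  0.0005  0.0122] [ 0.0001  0.0003 -0.0017]
```

```bash
echo '[0,0,0.006,0,0,0,0,0,0.005,0,0,0,0,0,0,0,0,0,0,0,0,0,0,0,0,0,0,0,0,0]' > path.dat && python3 jog.py path.dat - 80
echo '[0,0,0,0,0,0,0,0,0,0,0,0,0,0,0,0,0,0,0,0,0,0,0,0,0,0,0,0,0,0]' > path.dat && python3 jog.py path.dat 0.04 80 | tail -3
echo '[0,0,-0.02,0,0,0,0,0,-0.03,0,0,0,0,0,-0.04,0,0,0,0,0,0,0,0,0,0,0,0,0,0,0,0,0,0,0,0,0]' > path.dat && python3 jog.py path.dat - 80
python3 - <<'E'
from case import *
im=snap('wrist','p2'); print(proj('p2',[w(-42,30,32),w(-79.5,44.5,16),w(-4.5,15.5,16)])); cv2.imwrite('pics/p2b.png',im)
to([.537,-.3155,.105],[[1,.015,0],[.015,-1,0],[0,0,-1]])
E
```

```text
time_s: 8.9
tool_pos: [0.4094, 0.1487, 0.019]
orientation: [1.0, -0.023, 0.0, -0.0]
ft_force: [-0.4, 0.6, -3.9]
grip_width: 0.022
finger_force: 79.9
ft_force: [0.2, 0.1, -0.9]
grip_width: 0.0399
finger_force: 0.0
time_s: 10.0
tool_pos: [0.4088, 0.1485, 0.1082]
orientation: [1.0, -0.023, -0.001, 0.0]
ft_force: [0.5, -0.4, 0.5]
grip_width: 0.0398
finger_force: 0.0
[[280.54009318 215.03295816]
 [262.25379331 253.13214321]
 [300.368158   159.34268524]]
t 10.05 p [0.4087 0.1485 0.108 ] F [-0.2 -0.2 -0.1] w 0.0402
tool d [0.1492 0.4577 0.003 ] [ 0.0005  0.0018 -0.0602]
```

View pics/p2b.png

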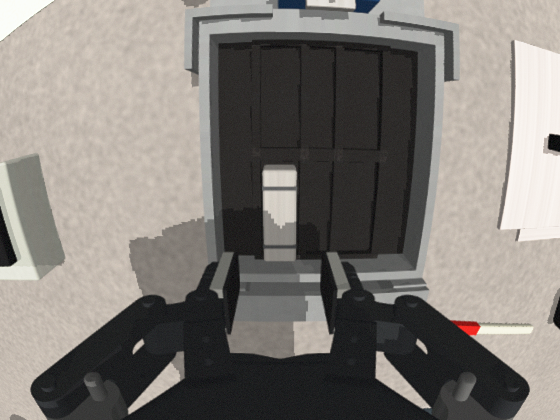

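The weight lies at (280,215), between the ribs of its well. Now weight B.

```bash
echo '[0.0149,0.0458,0,0,0,0,0.0149,0.0458,0,0,0,0,0.0149,0.0458,0,0,0,0,0.0149,0.0458,0,0,0,0,0.0149,0.0458,0,0,0,0,0.0149,0.0458,0,0,0,0,0.0149,0.0458,0,0,0,0,0.0149,0.0458,0,0,0,0,0.0149,0.0458,0,0,0,0,0.0149,0.0458,0,0,0,-0.06]' > path.dat && python3 jog.py path.dat 0.05 80|tail -1
echo '[0,0,0,0,0,0,0,0,0,0,0,0,0,0,0,0,0,0,0,0,0,0,0,0]' > path.dat && python3 jog.py path.dat|tail -1
python3 -c "
from case import *
to([.5371,-.3155,.015],[[1,.015,0],[.015,-1,0],[0,0,-1]])"
```

```text
finger_force: 0.0
finger_force: 0.0
t 11.45 p [ 0.5373 -0.3144  0.1085] F [-0.1 -0.1  0.1] w 0.0498
tool d [-0.0001  0.0012  0.0935] [-0.0007  0.0009  0.0007]
```

```bash
echo '[0,0.0012,0.03,0,0,0,0,0,0.03,0,0,0,0,0,0.02,0,0,0,0,0,0.013,0,0,0,0,0,0,0,0,0,0,0,0,0,0,0,0,0,0,0,0,0]' > path.dat && python3 jog.py path.dat 0.05 80|head -2
echo '[0,0,0,0,0,0,0,0,0,0,0,0,0,0,0,0,0,0,0,0,0,0,0,0,0,0,0,0,0,0,0,0,0,0,0,0]' > path.dat && python3 jog.py path.dat 0.015 80|tail -4
echo '[0,0,-0.01,0,0,0,0,0,-0.02,0,0,0,0,0,-0.03,0,0,0,0,0,-0.03,0,0,0,0,0,0,0,0,0,0,0,0,0,0,0]' > path.dat && python3 jog.py path.dat - 80
python3 -c "
from case import *
to(w(-42,-30,105),D)"
```

```text
time_s: 12.15
tool_pos: [0.5381, -0.3171, 0.0172]
orientation: [1.0, 0.007, 0.0, 0.0]
ft_force: [-2.1, 3.0, 7.8]
grip_width: 0.0217
finger_force: 79.4
time_s: 13.35
tool_pos: [0.5373, -0.3167, 0.106]
orientation: [1.0, 0.007, 0.0, 0.0]
ft_force: [0.6, 0.1, -5.0]
grip_width: 0.0217
finger_force: 84.0
t 13.35 p [ 0.5373 -0.3167  0.106 ] F [ 0.6  0.1 -5. ] w 0.0217
tool d [-0.1249 -0.4062  0.0009] [ 0.0002 -0.0003  0.0594]
```

```bash
echo '[-0.0139,-0.0451,0,0,0,0,-0.0139,-0.0451,0,0,0,0,-0.0139,-0.0451,0,0,0,0,-0.0139,-0.0451,0,0,0,0,-0.0139,-0.0451,0,0,0,0,-0.0139,-0.0451,0,0,0,0,-0.0139,-0.0451,0,0,0,0,-0.0139,-0.0451,0,0,0,0,-0.0139,-0.0451,0,0,0,0.0594,0,0,0,0,0,0]' > path.dat && python3 jog.py path.dat - 80|tail -3
echo '[0,0,0,0,0,0,0,0,0,0,0,0,0,0,0,0,0,0,0,0,0,0,0,0]' > path.dat && python3 jog.py path.dat|tail -2
python3 -c "
from case import *
to(w(-42,-30,18),D)"
```

```text
ft_force: [0.5, 0.3, -3.2]
grip_width: 0.0216
finger_force: 83.8
grip_width: 0.0219
finger_force: 83.8
t 14.75 p [0.4066 0.0863 0.1057] F [-0.  -0.1 -3.6] w 0.0219
tool d [-0.0002 -0.0013  0.0877] [ 0.0001  0.0003 -0.0015]
```

```bash
echo '[0,-0.0013,0.03,0,0,0,0,0,0.02,0,0,0,0,0,0.02,0,0,0,0,0,0.01,0,0,0,0,0,0.007,0,0,0,0,0,0,0,0,0,0,0,0,0,0,0,0,0,0,0,0,0]' > path.dat && python3 jog.py path.dat - 80
echo '[0,0,0,0,0,0,0,0,0,0,0,0,0,0,0,0,0,0,0,0,0,0,0,0,0,0,0,0,0,0]' > path.dat && python3 jog.py path.dat 0.04 80 | tail -3
echo '[0,0,-0.02,0,0,0,0,0,-0.03,0,0,0,0,0,-0.04,0,0,0,0,0,-0.04,0,0,0,0,0,0,0,0,0,0,0,0,0,0,0]' > path.dat && python3 jog.py path.dat - 80 | head -2
python3 - <<'E'
from case import *
im=snap('wrist','p3'); print(proj('p3',[w(-42,30,32),w(-42,-30,32),[.4626,-.146,.036]]))
s=snap('scene','s3')
cv2.imwrite('pics/p3b.png',np.hstack([cv2.resize(im,None,fx=.9,fy=.9),cv2.resize(s[150:270,120:350],None,fx=1.25,fy=3.15)[:378,:290]]))
E
```

```text
time_s: 15.55
tool_pos: [0.4068, 0.0884, 0.0193]
orientation: [1.0, -0.022, 0.0, -0.0]
ft_force: [-0.3, -0.0, -3.4]
grip_width: 0.0216
finger_force: 83.8
ft_force: [-0.3, -0.0, -0.6]
grip_width: 0.04
finger_force: 0.0
time_s: 16.65
tool_pos: [0.4066, 0.0885, 0.1494]
[[209.59034891 200.3824013 ]
 [280.46433492 200.35475274]
 [520.60951292 136.43656309]]
```

View pics/p3b.png

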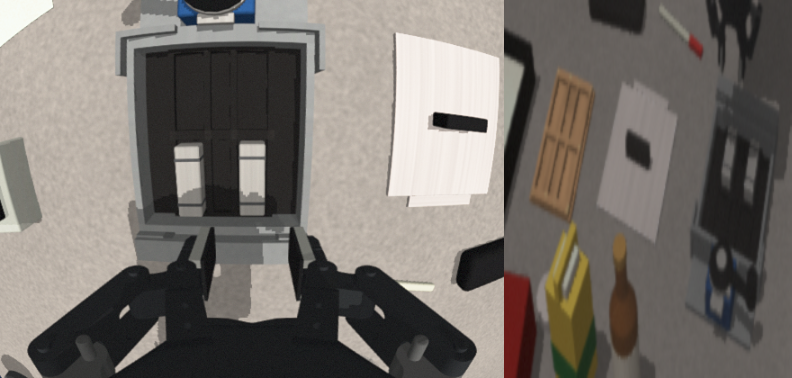

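Both weights lie in wells, and the tray is empty. Next I move over the cover and measure it again.

```bash
echo '[0.01,0.041,-0.0115,0,0,0,0.01,0.041,-0.0115,0,0,0,0.01,0.041,-0.0115,0,0,0,0.01,0.041,-0.0115,0,0,0,0.01,0.041,-0.0115,0,0,0,0.01,0.041,-0.0115,0,0,0,0.01,0.041,-0.0115,0,0,0,0,0,0,0,0,-0.15,0,0,0,0,0,-0.15,0,0,0,0,0,-0.15]' > path.dat && python3 jog.py path.dat 0.05 80|tail -1
echo '[0,0,0,0,0,-0.15,0,0,0,0,0,-0.15,0,0,0,0,0,-0.15,0,0,0,0,0,-0.15,0,0,0,0,0,-0.15,0,0,0,0,0,-0.15,0,0,0,0,0,-0.15,0,0,0,0,0,-0.0818,0,0,0,0,0,0,0,0,0,0,0,0]' > path.dat && python3 jog.py path.dat|tail -1
echo '[0,0,0,0,0,0,0,0,0,0,0,0]' > path.dat && python3 jog.py path.dat|tail -1
python3 - <<'E'
from case import *
im=snap('wrist','c1');st()
u=proj('c1',[[.4626,-.146,.036]])[0]; print(u)
cv2.imwrite('pics/c1b.png',cv2.resize(im[0:260,100:460],None,fx=2.2,fy=2.2,interpolation=cv2.INTER_CUBIC))
E
```

```text
finger_force: 0.0
finger_force: 0.0
finger_force: 0.0
t 19.0 p [ 0.4635 -0.2013  0.2293] F [-0.5 -1.1 -0.2] w 0.0495
[277.81680403 128.96486942]
```

View pics/c1b.png

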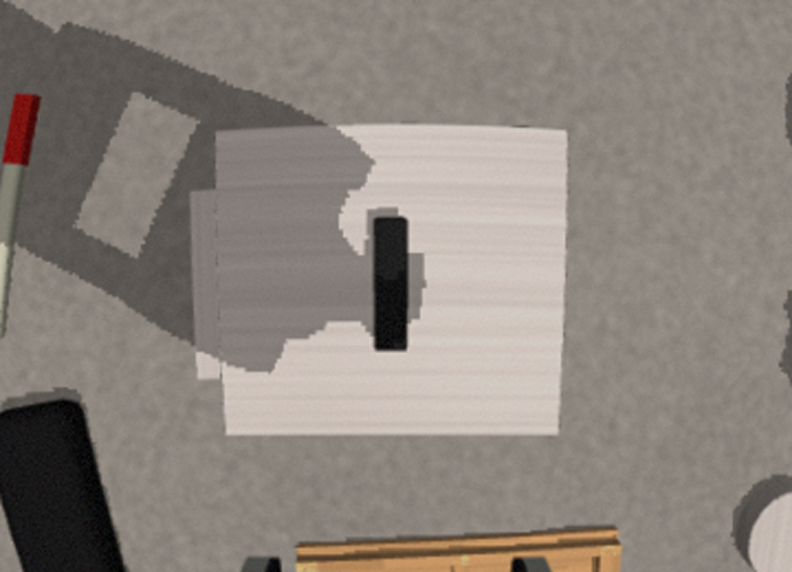

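The grip is at (277.7,128.6) in full-image pixels against a predicted (277.8,129.0), so the cover has not been moved.

```bash
python3 -c "
from case import *
c,s=np.cos(-.0337),np.sin(-.0337)
to([.4626,-.146,.0125],[[-s,c,0],[c,s,0],[0,0,-1]])"
echo '[0.0275,0,0.04,0,0,0,0.0275,0,0.04,0,0,0,0,0,0.04,0,0,0,0,0,0,0,0,0,0,0,0,0,0,0,0,0,0,0,0,0]' > path.dat && python3 jog.py path.dat 0.05 100|head -2
python3 -c "
from case import *
c,s=np.cos(-.0337),np.sin(-.0337)
to([.4626,-.146,.0125],[[-s,c,0],[c,s,0],[0,0,-1]])"
```

```text
t 19.0 p [ 0.4635 -0.2013  0.2293] F [-0.5 -1.1 -0.2] w 0.0495
tool d [ 0.0552 -0.0028  0.2168] [-0.0002 -0.0001 -0.0008]
time_s: 19.6
tool_pos: [0.4665, -0.1472, 0.1114]
t 19.6 p [ 0.4665 -0.1472  0.1114] F [ 0.1  0.5 -0.5] w 0.0501
tool d [ 0.0012 -0.0043  0.0989] [ 0.0028  0.0011 -0.0006]
```

```bash
echo '[0.0012,-0.0038,0.03,0,0,0,0,0,0.03,0,0,0,0,0,0.02,0,0,0,0,0,0.01,0,0,0,0,0,0.008,0,0,0,0,0,0,0,0,0,0,0,0,0,0,0,0,0,0,0,0,0]' > path.dat && python3 jog.py path.dat 0.05 100
echo '[0,0,0,0,0,0,0,0,0,0,0,0,0,0,0,0,0,0,0,0,0,0,0,0,0,0,0,0,0,0,0,0,0,0,0,0]' > path.dat && python3 jog.py path.dat 0.005 100|tail -5
echo '[0,0,-0.01,0,0,0,0,0,-0.02,0,0,0,0,0,-0.03,0,0,0,0,0,-0.03,0,0,0,0,0,-0.03,0,0,0,0,0,0,0,0,0,0,0,0,0,0,0]' > path.dat && python3 jog.py path.dat - 100
```

```text
time_s: 20.4
tool_pos: [0.4622, -0.1453, 0.0123]
orientation: [0.719, 0.695, 0.0, 0.001]
ft_force: [-0.4, -0.2, 0.4]
grip_width: 0.0501
finger_force: 0.0
tool_pos: [0.4619, -0.1451, 0.0121]
orientation: [0.719, 0.695, 0.0, 0.0]
ft_force: [-2.6, 0.2, 9.5]
grip_width: 0.0139
finger_force: 98.9
time_s: 21.7
tool_pos: [0.4615, -0.145, 0.1314]
orientation: [0.719, 0.695, 0.0, 0.0]
ft_force: [0.6, 0.3, -3.9]
grip_width: 0.0139
finger_force: 98.1
```

```bash
cat >> case.py <<'E'
def cov(d,clr,th,tz=12,y=0): # TCP pose for cover slid out d mm, clr above rim edge, tilt th deg
    t=np.radians(th);R2=np.array([[np.cos(t),-np.sin(t)],[np.sin(t),np.cos(t)]])
    o=np.array([-91,40])+R2@[91+d,clr+tz]
    X=w(o[0],y,o[1]); return X,(Ro.from_matrix(D2)*Ro.from_rotvec([-t,0,0])).as_matrix()
def where(tz=12): # cover pose in case frame
    o=ctrl.observe();R=Ro.from_quat(o["orientation"]).as_matrix();z=-R[:,2]
    c=Rc.T@(o["tool_pos"]-z*tz/1000-[CX,CY,0])*1000; r=(Ro.from_matrix(D2).inv()*Ro.from_matrix(R)).as_rotvec()
    lip=c+Rc.T@(R@np.array([0,-104,-2]))
    print("cover o",np.round(c,1),"lip",np.round(lip,1),"rot deg",np.round(np.degrees(r),2),"F case",np.round(Rc.T@o["ft_force"],1),"grip",round(o["grip_width"],4))
E
python3 -c "
from case import *
print('beer',atz('side0',395,253,0),tri(('scene0',213,231),('side0',407,178)))
where(); to(w(20,0,145),D2)"
```

```text
beer [ 7.41648064e-01 -8.32918211e-02  1.11022302e-16] (array([ 0.74185892, -0.07432388,  0.22613745]), np.float64(0.00010475060451311276))
cover o [  23.4 -259.9  119.4] lip [ -80.6 -261.   121.4] rot deg [-0.02 -0.01 -0.63] F case [ 0.6  0.3 -3.9] grip 0.0139
t 21.7 p [ 0.4615 -0.145   0.1314] F [ 0.6  0.3 -3.9] w 0.0139
tool d [ 0.2599 -0.0005 -0.0136] [0.0004 0.0001 0.0111]
```

```bash
echo '[0.026,0,-0.0014,0,0,0,0.026,0,-0.0014,0,0,0,0.026,0,-0.0014,0,0,0,0.026,0,-0.0014,0,0,0,0.026,0,-0.0014,0,0,0,0.026,0,-0.0014,0,0,0,0.026,0,-0.0014,0,0,0,0.026,0,-0.0014,0,0,0,0.026,0,-0.0014,0,0,0,0.026,0,-0.0014,0,0,0.011]' > path.dat && python3 jog.py path.dat - 100|tail -1
echo '[0,0,0,-0.07,0,0,0,0,0,-0.07,0,0,0,0,0,-0.07,0,0,0,0,0,-0.052,0,0,0,0,0,0,0,0,0,0,0,0,0,0,0,0,0,0,0,0,0,0,0,0,0,0]' > path.dat && python3 jog.py path.dat - 100|tail -3
python3 - <<'E'
from case import *
where(); to(*cov(25,2.5,15)); s=snap('side','t1'); cv2.imwrite('pics/t1b.png',cv2.resize(s[110:290,180:400],None,fx=3,fy=3))
E
```

```text
finger_force: 98.1
ft_force: [-1.1, 0.3, -1.9]
grip_width: 0.0141
finger_force: 98.3
cover o [ 24.1  -0.  133.6] lip [-76.9  -0.  108.7] rot deg [-1.496e+01 -0.000e+00  1.000e-02] F case [-1.1  0.2 -1.9] grip 0.0141
t 23.5 p [0.4706 0.1147 0.1452] F [-1.1  0.3 -1.9] w 0.0141
tool d [ 0.     -0.0193  0.0582] [-0.0007  0.0001 -0.0001]
```

View pics/t1b.png

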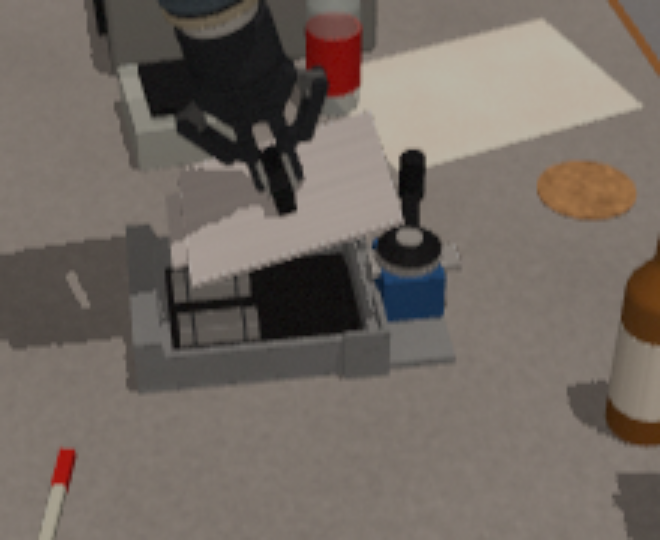

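The cover is held, tilted with its +x edge up above the case; its corners are at about (244,204), (314,184) and (303,147) in full-image pixels. Checking these against the model before inserting.

```bash
python3 - <<'E'
from case import *
o=ctrl.observe();R=Ro.from_quat(o["orientation"]).as_matrix()
for m in [(-90,-81,6),(90,-81,6),(90,81,6)]:
    X=o["tool_pos"]+R@np.array([m[1],m[0],-(m[2]-12)])/1000; print(X,proj('t1',X))
E
echo '[0,-0.0193,0.02,0,0,0,0,0,0.018,0,0,0,0,0,0.01,0,0,0,0,0,0,0,0,0,0,0,0,0,0,0,0,0,0,0,0,0]' > path.dat && python3 jog.py path.dat - 100
python3 -c "
from case import *
where(); to(*cov(25,2.5,15))"
```

```text
[0.38167867 0.03763171 0.11622348] [[243.09656518 204.44049148]]
[0.55539426 0.02984745 0.16272401] [[314.09272081 182.7886446 ]]
[0.56264813 0.19168496 0.16271701] [[303.00914392 146.41050248]]
time_s: 24.15
tool_pos: [0.4647, 0.1151, 0.0948]
orientation: [0.716, 0.685, 0.091, 0.095]
ft_force: [0.2, -0.3, -2.4]
grip_width: 0.014
finger_force: 98.2
cover o [18.1  0.1 83.2] lip [-82.8   0.1  58.1] rot deg [-1.508e+01  1.000e-02 -0.000e+00] F case [ 0.2 -0.3 -2.4] grip 0.014
t 24.15 p [0.4647 0.1151 0.0948] F [ 0.2 -0.3 -2.4] w 0.014
tool d [-0.0001 -0.0006  0.011 ] [ 0.0013 -0.0002 -0.    ]
```

```bash
echo '[0,-0.0006,0.006,0,0,0,0,0,0.005,0,0,0,0,0,0,0,0,0,0,0,0,0,0,0,0,0,0,0,0,0]' > path.dat && python3 jog.py path.dat - 100 | tail -3
python3 -c "
from case import *
where(); to(*cov(0,2.5,15))"
echo '[0,-0.005,0,0,0,0,0,-0.005,0,0,0,0,0,-0.005,0,0,0,0,0,0,0,0,0,0,0,0,0,0,0,0]' > path.dat && python3 jog.py path.dat - 100 | tail -3
python3 -c "
from case import *
where(); to(*cov(0,2.5,15))"
```

```text
ft_force: [-0.4, -0.6, -2.9]
grip_width: 0.0141
finger_force: 98.2
cover o [19.9  0.1 71.8] lip [-81.1   0.   46.7] rot deg [-1.502e+01  0.000e+00 -1.000e-02] F case [-0.3 -0.6 -2.9] grip 0.0141
t 24.65 p [0.4665 0.115  0.0833] F [-0.4 -0.6 -2.9] w 0.0141
tool d [-0.0001 -0.0244 -0.0005] [ 0.0003 -0.0001  0.0002]
ft_force: [0.6, -0.3, -3.2]
grip_width: 0.0143
finger_force: 98.2
cover o [ 5.4  0.1 67.9] lip [-95.6   0.   42.8] rot deg [-15.02   0.    -0.02] F case [ 0.6 -0.3 -3.2] grip 0.0143
t 25.15 p [0.452  0.1157 0.0794] F [ 0.6 -0.3 -3.2] w 0.0143
tool d [-0.0001 -0.0093 -0.0005] [ 0.0003 -0.0001  0.0003]
```

```bash
echo '[0,-0.004,0,0,0,0,0,-0.004,0,0,0,0,0,-0.001,0,0,0,0,0,0,0,0,0,0,0,0,0,0,0,0]' > path.dat && python3 jog.py path.dat - 100 | tail -3
python3 -c "
from case import *
where()
for th in (10,5,0): to(*cov(0,1.5,th))"
```

```text
ft_force: [3.4, -2.8, -1.3]
grip_width: 0.0139
finger_force: 98.5
cover o [-2.4  0.1 66. ] lip [-103.3    0.2   40.7] rot deg [-1.515e+01  4.000e-02  1.000e-02] F case [ 3.5 -2.6 -1.3] grip 0.0139
t 25.65 p [0.4442 0.1161 0.0775] F [ 3.4 -2.8 -1.3] w 0.0139
tool d [-0.0001 -0.0005  0.0086] [ 0.0899 -0.0006 -0.0002]
t 25.65 p [0.4442 0.1161 0.0775] F [ 3.4 -2.8 -1.3] w 0.0139
tool d [-0.0002 -0.0004  0.0166] [ 0.1771 -0.0006 -0.0002]
t 25.65 p [0.4442 0.1161 0.0775] F [ 3.4 -2.8 -1.3] w 0.0139
tool d [-0.0002 -0.001   0.0246] [ 2.644e-01 -6.000e-04 -1.000e-04]
```

```bash
echo '[0,-0.0003,0.0043,0.045,0,0,0,-0.0002,0.0043,0.045,0,0,0,0,0,0,0,0,0,0,0,0,0,0]' > path.dat && python3 jog.py path.dat - 100 | tail -3
python3 -c "
from case import *
where()
for th in (5,0): to(*cov(0,1.5,th))"
```

```text
ft_force: [6.7, -1.8, -0.8]
grip_width: 0.014
finger_force: 98.8
cover o [-1.1  0.2 57.4] lip [-103.8    0.3   41.2] rot deg [-10.08   0.05   0.02] F case [ 6.8 -1.5 -0.8] grip 0.014
t 26.05 p [0.4465 0.1161 0.0692] F [ 6.7 -1.8 -0.8] w 0.014
tool d [-0.0002  0.0003  0.008 ] [ 0.0886 -0.0008 -0.0004]
t 26.05 p [0.4465 0.1161 0.0692] F [ 6.7 -1.8 -0.8] w 0.014
tool d [-0.0002  0.0004  0.016 ] [ 0.1758 -0.0008 -0.0004]
```

```bash
echo '[0,0.0015,0.004,0.044,0,0,0,0,0.004,0.044,0,0,0,0,0,0,0,0,0,0,0,0,0,0]' > path.dat && python3 jog.py path.dat - 100 | tail -3
python3 -c "
from case import *
where()
to(*cov(0,0,0))"
```

```text
ft_force: [6.2, -1.5, -2.2]
grip_width: 0.0144
finger_force: 98.9
cover o [-0.5  0.1 49.2] lip [-1.043e+02  1.000e-01  4.220e+01] rot deg [-4.97  0.01  0.01] F case [ 6.3 -1.3 -2.2] grip 0.0144
t 26.45 p [0.4481 0.1158 0.0611] F [ 6.2 -1.5 -2.2] w 0.0144
tool d [-0.0001  0.0008  0.0092] [ 0.0867 -0.0002 -0.0002]
```

```bash
echo '[0,0.0008,0.004,0.044,0,0,0,0,0.004,0.0427,0,0,0,0,0,0,0,0,0,0,0,0,0,0]' > path.dat && python3 jog.py path.dat - 100 | tail -3
python3 - <<'E'
from case import *
where()
s=snap('side','t2'); cv2.imwrite('pics/t2b.png',cv2.resize(s[130:270,190:370],None,fx=3,fy=3))
E
```

```text
ft_force: [5.5, -2.0, -2.6]
grip_width: 0.0143
finger_force: 99.1
cover o [-0.6 -0.1 41.2] lip [-1.046e+02 -1.000e-01  4.320e+01] rot deg [ 0.   -0.01  0.01] F case [ 5.6 -1.8 -2.6] grip 0.0143
```

View pics/t2b.png

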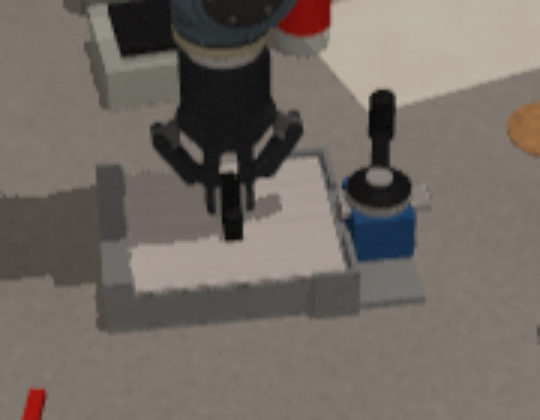

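The cover lies level in the case with its lip edge under the ledge. Lowering the last millimetre and releasing.

```bash
echo '[0,0.0005,0.0015,0,0,0,0,0,0,0,0,0,0,0,0,0,0,0]' > path.dat && python3 jog.py path.dat - 100 | tail -3
python3 -c "
from case import *
where()"
echo '[0,0,0,0,0,0,0,0,0,0,0,0,0,0,0,0,0,0,0,0,0,0,0,0,0,0,0,0,0,0]' > path.dat && python3 jog.py path.dat 0.035 100 | tail -3
echo '[0,0,-0.02,0,0,0,0,0,-0.03,0,0,0,0,0,-0.04,0,0,0,0,0,-0.03,0,0,0,-0.02,0,-0.03,0,0,0,-0.03,0,0,0,0,0,0,0,0,0,0,0,0,0,0,0,0,0,0,0,0,0,0,0]' > path.dat && python3 jog.py path.dat - 60 | tail -3
python3 - <<'E'
from case import *
st(); s=snap('wrist','t3'); cv2.imwrite('pics/t3b.png',cv2.resize(s[20:280,100:460],None,fx=2.2,fy=2.2,interpolation=cv2.INTER_CUBIC))
print(proj('t3',[w(0,0,76),w(90,81,46),w(90,-81,46),w(-90,81,46),w(-90,-81,46),w(147.9,78.4,113)]))
E
```

```text
ft_force: [0.9, -1.1, 5.0]
grip_width: 0.0143
finger_force: 100.3
cover o [-0.6  0.  40.1] lip [-104.6    0.    42.2] rot deg [ 0.06 -0.01 -0.01] F case [ 1.  -1.1  5. ] grip 0.0143
ft_force: [-0.2, -0.9, -1.1]
grip_width: 0.0347
finger_force: 0.0
ft_force: [0.5, 0.1, 0.4]
grip_width: 0.0354
finger_force: 0.0
t 28.6 p [0.4473 0.0662 0.2012] F [0.5 0.1 0.4] w 0.0354
[[281.51494136 140.54057963]
 [378.80240955  54.75751369]
 [371.18095518 221.06872738]
 [184.1302716   54.30680315]
 [191.12288621 220.73318276]
 [470.31472551  55.71685042]]
```

View pics/t3b.png

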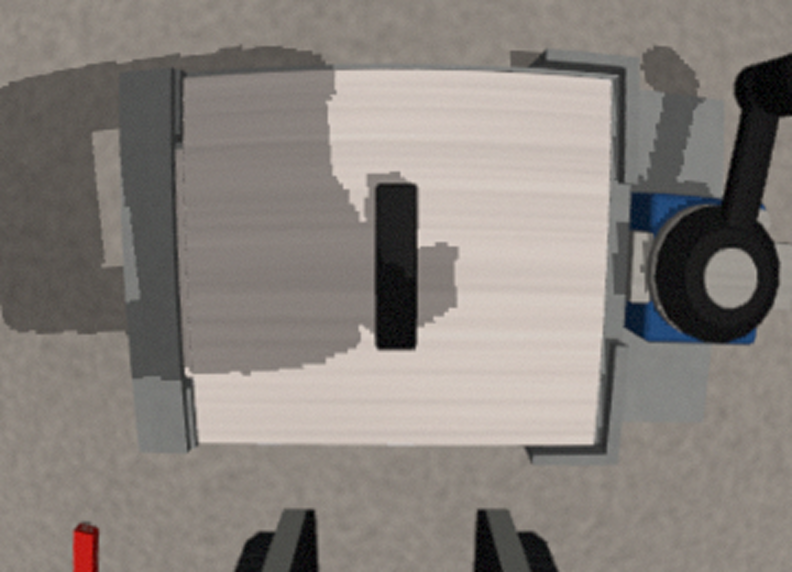

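The cover is shut; its corner is at (378.6,55.0) against a predicted (378.8,54.8). Now estimating the lever angle.

Run:
```python
from case import *
for u,v in [(752,150),(748,180),(757,120)]:
    X=atz('t3',100+u/2.2,20+v/2.2,.077); c=Rc.T@(X-[CX,CY,0])*1000; print(c, np.arctan2(c[0]-132,c[1])+.2)
im=cv2.imread('pics/t3.png'); 
for a in (.3,.35,.4,.45,.5):
    t=a-.2; print(a,proj('t3',[w(132+80*np.sin(t),80*np.cos(t),113),w(132+80*np.sin(t),80*np.cos(t),77)]).round(1).tolist())
g=im[10:110,420:520].max(2)<45; print(np.argwhere(g)[:,::-1].min(0)+[420,10],np.argwhere(g)[:,::-1].max(0)+[420,10])
cv2.imwrite('pics/k1.png',cv2.resize(im[10:160,400:520],None,fx=4,fy=4,interpolation=cv2.INTER_CUBIC))
```

```text
[140.41076919  52.15437778  77.        ] 0.35989018895470504
[138.94924067  39.74228953  77.        ] 0.3731074776262087
[142.53374489  64.77147301  77.        ] 0.3612179593248974
0.3 [[462.1, 52.6], [441.6, 58.0]]
0.35 [[466.3, 54.0], [445.5, 59.1]]
0.4 [[470.3, 55.7], [449.2, 60.5]]
0.45 [[474.3, 57.6], [452.9, 62.1]]
0.5 [[478.1, 59.7], [456.5, 63.9]]
[429  43] [479 109]
```

View pics/k1.png

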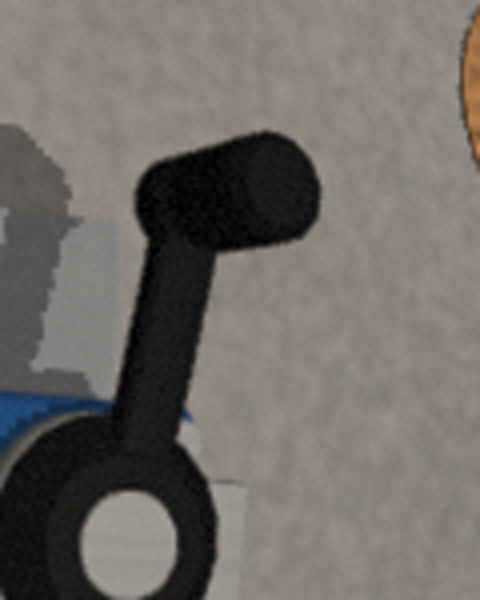

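```bash
cat >> case.py <<'E'
def lev(a,z): # TCP pose at knob for lever angle a
    t=a-.2; return w(132+80*np.sin(t),80*np.cos(t),z),(Ro.from_matrix(D2)*Ro.from_rotvec([0,0,t])).as_matrix()
def lw():
    o=ctrl.observe();c=Rc.T@(o["tool_pos"]-[CX,CY,0])*1000;R=Ro.from_quat(o["orientation"]).as_matrix()
    t=np.arctan2(c[0]-132,c[1]);f=R.T@o["ft_force"]; r=(Ro.from_matrix(D2).inv()*Ro.from_matrix(R)).as_rotvec()
    print("lever %.3f toolrot %.3f rad %.1f z %.1f"%(t+.2,r[2]+.2,np.hypot(c[0]-132,c[1]),c[2]),"F tool",np.round(f,1),"Tz",round(o["torque"][2],2),"w",round(o["grip_width"],4),"t",round(o["time_s"],2))
E
echo '[0,0.028,0,0,0,0,0.02,0.028,0,0,0,0,0.02,0.028,0,0,0,0,0.02,0.028,0,0,0,0,0.01,0.028,0.01,0,0,0.08,0,0,0.02,0,0,0.08,0,0,0,0,0,0,0,0,0,0,0,0,0,0,0,0,0,0]' > path.dat && python3 jog.py path.dat 0.055 40|tail -1
python3 -c "
from case import *
to(*lev(.36,83)); lw()"
```

```text
finger_force: 0.0
t 29.55 p [0.5904 0.1296 0.1721] F [ 0.9  0.1 -0.5] w 0.0552
tool d [ 0.0588 -0.0044  0.0891] [-0.0018  0.0001  0.002 ]
lever 0.575 toolrot 0.358 rad 21.7 z 172.1 F tool [0.3 0.8 0.5] Tz 0.06 w 0.0552 t 29.55
```

```bash
echo '[0.03,-0.0044,0.01,0,0,0,0.0285,0,0.01,0,0,0,0,0,0.03,0,0,0,0,0,0.02,0,0,0,0,0,0.015,0,0,0,0,0,0.003,0,0,0,0,0,0,0,0,0,0,0,0,0,0,0]' > path.dat && python3 jog.py path.dat 0.055 40|tail -3
python3 -c "
from case import *
lw()"
echo '[0,0,0,0,0,0,0,0,0,0,0,0,0,0,0,0,0,0,0,0,0,0,0,0,0,0,0,0,0,0]' > path.dat && python3 jog.py path.dat 0.01 40|tail -1
python3 -c "
from case import *
lw()"
```

```text
ft_force: [1.2, 0.0, 0.1]
grip_width: 0.0551
finger_force: 0.0
lever 0.369 toolrot 0.360 rad 79.7 z 84.5 F tool [ 0.3  1.2 -0.1] Tz -0.06 w 0.0551 t 30.35
finger_force: 40.7
lever 0.367 toolrot 0.360 rad 79.8 z 83.7 F tool [ 1.4  1.7 -4.5] Tz 0.03 w 0.0228 t 30.85
```

```bash
echo '[-0.0004,0.008,0,0,0,0.1,-0.0004,0.008,0,0,0,0.1,-0.0004,0.008,0,0,0,0.1,0,0,0,0,0,0]' > path.dat && python3 jog.py path.dat - 40|tail -1
python3 -c "
from case import *
lw()"
echo '[-0.0004,0.008,0,0,0,0.1,-0.0004,0.008,0,0,0,0.1,-0.0004,0.008,0,0,0,0.1,0,0,0,0,0,0,0,0,0,0,0,0]' > path.dat && python3 jog.py path.dat - 40|tail -1
python3 -c "
from case import *
lw()"
```

```text
finger_force: 40.9
lever 0.668 toolrot 0.662 rad 80.0 z 83.4 F tool [ 3.3 -0.6 -5. ] Tz 0.08 w 0.0227 t 31.25
finger_force: 40.8
lever 0.963 toolrot 0.958 rad 80.1 z 83.5 F tool [ 3.6  0.2 -5.7] Tz 0.01 w 0.0228 t 31.75
```

```bash
echo '[-0.0002,0.004,0,0,0,0.05,-0.0001,0.0024,0,0,0,0.03]' > path.dat && python3 jog.py path.dat - 40|tail -1
python3 - <<'E'
from case import *
lw(); s=snap('wrist','l1'); s2=snap('side','l1s'); a=cv2.resize(s[180:420,0:300],(440,352)); b=cv2.resize(s2[140:240,260:360],(352,352),interpolation=cv2.INTER_CUBIC)
cv2.imwrite('pics/l1b.png',np.hstack([a,b]))
E
```

```text
finger_force: 40.9
lever 1.041 toolrot 1.039 rad 80.0 z 83.5 F tool [ 4.3 -2.2 -5.1] Tz 0.16 w 0.0226 t 31.95
```

View pics/l1b.png

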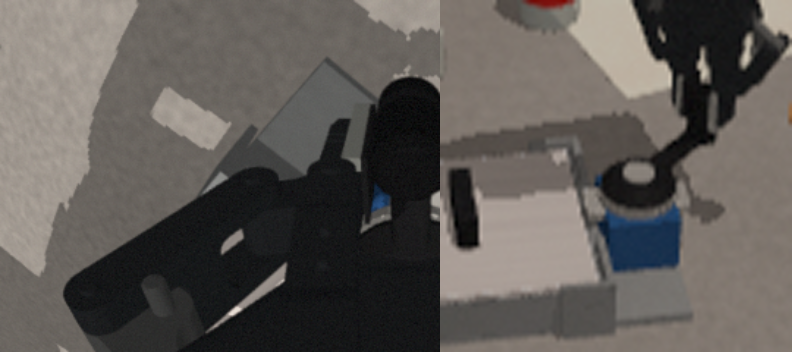

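The side view shows the lever turned with the knob at about (700,120) in the crop. Next: lift, swing back, let down, turn again.

```bash
echo '[0,0,-0.006,0,0,0,0,0,-0.007,0,0,0,0,0,0,0,0,0]' > path.dat && python3 jog.py path.dat - 60|tail -1
python3 -c "
from case import *
lw()"
echo '[-0.0004,-0.008,0,0,0,-0.1,-0.0004,-0.008,0,0,0,-0.1,-0.0004,-0.008,0,0,0,-0.1,-0.0004,-0.008,0,0,0,-0.1,-0.0004,-0.008,0,0,0,-0.1,0,0,0,0,0,0]' > path.dat && python3 jog.py path.dat - 60|tail -1
python3 -c "
from case import *
lw()"
echo '[-0.0004,-0.008,0,0,0,-0.1,-0.0004,-0.008,0,0,0,-0.1,-0.0004,-0.008,0,0,0,-0.1,-0.0004,-0.008,0,0,0,-0.1,-0.0004,-0.008,0,0,0,-0.1,-0.0001,-0.0016,0,0,0,-0.02,0,0,0,0,0,0,0,0,0,0,0,0]' > path.dat && python3 jog.py path.dat - 60|tail -1
python3 -c "
from case import *
lw()"
```

```text
finger_force: 59.5
lever 1.044 toolrot 1.039 rad 79.3 z 96.4 F tool [1.3 0.4 5.5] Tz 0.0 w 0.022 t 32.35
finger_force: 59.5
lever 0.534 toolrot 0.537 rad 79.2 z 95.8 F tool [1.  3.7 5. ] Tz 0.23 w 0.0218 t 32.95
finger_force: 59.5
lever 0.022 toolrot 0.023 rad 79.1 z 96.2 F tool [-1.5  4.1  5.4] Tz 0.31 w 0.0222 t 33.75
```

```bash
echo '[0,0,0.007,0,0,0,0,0,0.006,0,0,0,0,0,0,0,0,0]' > path.dat && python3 jog.py path.dat - 40|tail -1
python3 -c "
from case import *
lw()"
echo '[-0.0004,0.008,0,0,0,0.1,-0.0004,0.008,0,0,0,0.1]' > path.dat && python3 jog.py path.dat - 40|tail -1
python3 -c "
from case import *
lw()"
echo '[-0.0004,0.008,0,0,0,0.1]' > path.dat && python3 jog.py path.dat - 40|tail -1
python3 -c "
from case import *
lw()"
echo '[-0.0004,0.008,0,0,0,0.1,-0.0004,0.008,0,0,0,0.1]' > path.dat && python3 jog.py path.dat - 40|tail -1
python3 -c "
from case import *
lw()"
```

```text
finger_force: 62.9
lever 0.048 toolrot 0.022 rad 81.1 z 85.9 F tool [  8.2   2.7 -19.5] Tz -0.17 w 0.0218 t 34.05
finger_force: 60.6
lever 0.230 toolrot 0.225 rad 79.6 z 83.6 F tool [0.4 4.5 2.2] Tz 0.35 w 0.0219 t 34.25
finger_force: 60.8
lever 0.326 toolrot 0.325 rad 79.8 z 83.3 F tool [0.9 2.3 0.6] Tz 0.5 w 0.0221 t 34.35
finger_force: 60.8
lever 0.527 toolrot 0.525 rad 79.9 z 83.2 F tool [1.5 0.6 0.1] Tz 0.51 w 0.0218 t 34.55
```

```bash
echo '[-0.0004,0.008,0,0,0,0.1,-0.0004,0.008,0,0,0,0.1,-0.0004,0.008,0,0,0,0.1]' > path.dat && python3 jog.py path.dat - 60|tail -1
python3 -c "
from case import *
lw()"
echo '[-0.0004,0.008,0,0,0,0.1,-0.0004,0.008,0,0,0,0.1,-0.0001,0.0014,0,0,0,0.017,0,0,0,0,0,0]' > path.dat && python3 jog.py path.dat - 60|tail -1
python3 -c "
from case import *
lw()"
echo '[0,0,-0.006,0,0,0,0,0,-0.007,0,0,0,0,0,0,0,0,0]' > path.dat && python3 jog.py path.dat - 60|tail -1
python3 -c "
from case import *
lw()"
```

```text
finger_force: 60.9
lever 0.828 toolrot 0.825 rad 80.0 z 83.2 F tool [ 0.7 -0.4 -0.2] Tz 0.39 w 0.0218 t 34.85
finger_force: 61.0
lever 1.044 toolrot 1.036 rad 80.0 z 83.2 F tool [ 4.3 -0.2 -1.6] Tz 0.25 w 0.0222 t 35.25
finger_force: 60.2
lever 1.039 toolrot 1.036 rad 79.1 z 96.6 F tool [ 1.3 -1.   5.6] Tz -0.04 w 0.0222 t 35.55
```

```bash
echo '[-0.0004,-0.008,0,0,0,-0.1,-0.0004,-0.008,0,0,0,-0.1,-0.0004,-0.008,0,0,0,-0.1,-0.0004,-0.008,0,0,0,-0.1,-0.0004,-0.008,0,0,0,-0.1,-0.0004,-0.008,0,0,0,-0.1,-0.0004,-0.008,0,0,0,-0.1,-0.0003,-0.0062,0,0,0,-0.077,0,0,0,0,0,0]' > path.dat && python3 jog.py path.dat - 60|tail -1
python3 -c "
from case import *
lw()"
echo '[0,0,0.007,0,0,0,0,0,0.006,0,0,0,0,0,0,0,0,0]' > path.dat && python3 jog.py path.dat - 60|tail -1
python3 -c "
from case import *
lw(); snap('side','l2s')"
echo '[-0.0004,0.008,0,0,0,0.1,-0.0004,0.008,0,0,0,0.1,-0.0004,0.008,0,0,0,0.1]' > path.dat && python3 jog.py path.dat - 60|tail -1
python3 -c "
from case import *
lw()"
```

```text
finger_force: 60.2
lever 0.252 toolrot 0.258 rad 79.0 z 96.1 F tool [-0.1  2.9  6.1] Tz 0.26 w 0.0225 t 36.45
finger_force: 61.3
lever 0.259 toolrot 0.261 rad 79.6 z 83.0 F tool [ 1.5 -1.1 -4.5] Tz 0.15 w 0.0222 t 36.75
finger_force: 61.2
lever 0.561 toolrot 0.565 rad 79.6 z 83.2 F tool [ 1.2 -3.2 -2.8] Tz 0.26 w 0.0224 t 37.1
```

```bash
echo '[-0.0004,0.008,0,0,0,0.1,-0.0004,0.008,0,0,0,0.1,-0.0004,0.008,0,0,0,0.1]' > path.dat && python3 jog.py path.dat - 60|tail -1
python3 -c "
from case import *
lw()"
echo '[-0.0002,0.004,0,0,0,0.05,-0.0002,0.004,0,0,0,0.05,-0.0002,0.004,0,0,0,0.05,-0.0001,0.0024,0,0,0,0.03,0,0,0,0,0,0]' > path.dat && python3 jog.py path.dat - 60|tail -1
python3 -c "
from case import *
lw()"
```

```text
finger_force: 61.2
lever 0.863 toolrot 0.865 rad 79.8 z 83.1 F tool [ 0.8 -4.7 -3.7] Tz 0.11 w 0.0223 t 37.4
finger_force: 61.2
lever 1.045 toolrot 1.043 rad 79.7 z 83.3 F tool [ 3.5 -3.7 -3.7] Tz -0.0 w 0.0221 t 37.9
```

```bash
echo '[0,0,-0.006,0,0,0,0,0,-0.007,0,0,0,-0.0004,-0.008,0,0,0,-0.1,-0.0004,-0.008,0,0,0,-0.1,-0.0004,-0.008,0,0,0,-0.1,-0.0004,-0.008,0,0,0,-0.1,-0.0004,-0.008,0,0,0,-0.1,-0.0004,-0.008,0,0,0,-0.1,-0.0004,-0.008,0,0,0,-0.1,-0.0003,-0.0064,0,0,0,-0.08]' > path.dat && python3 jog.py path.dat - 60|tail -1
python3 -c "
from case import *
lw()"
echo '[0,0,0,0,0,0,0,0,0.007,0,0,0,0,0,0.006,0,0,0,0,0,0,0,0,0]' > path.dat && python3 jog.py path.dat - 60|tail -1
python3 -c "
from case import *
lw()"
echo '[-0.0002,0.004,0,0,0,0.05,-0.0002,0.004,0,0,0,0.05,0,0,0,0,0,0]' > path.dat && python3 jog.py path.dat - 60|tail -1
python3 -c "
from case import *
lw()"
```

```text
finger_force: 60.2
lever 0.252 toolrot 0.256 rad 78.9 z 96.1 F tool [1.4 2.9 5.8] Tz 0.18 w 0.0223 t 38.9
finger_force: 61.4
lever 0.259 toolrot 0.262 rad 79.5 z 83.1 F tool [ 4.7 -1.3 -4.1] Tz 0.16 w 0.0219 t 39.3
finger_force: 61.3
lever 0.363 toolrot 0.364 rad 79.4 z 83.4 F tool [ 6.4 -1.  -3.8] Tz 0.09 w 0.0222 t 39.6
```

```bash
for i in 1 2 3 4; do echo '[-0.0001,0.002,0,0,0,0.025,0,0,0,0,0,0]' > path.dat && python3 jog.py path.dat - 60|tail -1
python3 -c "
from case import *
lw()"; done
```

```text
finger_force: 61.3
lever 0.386 toolrot 0.388 rad 79.4 z 83.4 F tool [ 6.2 -2.4 -3.8] Tz 0.12 w 0.0221 t 39.8
finger_force: 61.3
lever 0.411 toolrot 0.413 rad 79.4 z 83.5 F tool [ 7.5 -1.8 -3.1] Tz 0.11 w 0.0221 t 40.0
finger_force: 61.3
lever 0.437 toolrot 0.438 rad 79.4 z 83.5 F tool [ 6.7 -3.6 -3.6] Tz 0.1 w 0.0222 t 40.2
finger_force: 61.3
lever 0.462 toolrot 0.463 rad 79.4 z 83.5 F tool [ 7.5 -2.4 -2.6] Tz 0.09 w 0.0218 t 40.4
```

```bash
for i in 1 2 3; do echo '[-0.0001,0.002,0,0,0,0.025,0,0,0,0,0,0]' > path.dat && python3 jog.py path.dat - 60|tail -1
python3 -c "
from case import *
lw()"; done
```

```text
finger_force: 61.3
lever 0.488 toolrot 0.488 rad 79.4 z 83.5 F tool [ 7.7 -3.2 -3.3] Tz 0.06 w 0.0222 t 40.6
finger_force: 61.3
lever 0.511 toolrot 0.512 rad 79.4 z 83.5 F tool [ 8.4 -3.5 -3.4] Tz 0.16 w 0.0221 t 40.8
finger_force: 61.4
lever 0.530 toolrot 0.537 rad 79.4 z 83.5 F tool [ 8.7 -5.7 -4.8] Tz 0.29 w 0.0217 t 41.0
```

```bash
for i in 1 2; do echo '[-0.0001,0.0016,0,0,0,0.02,0,0,0,0,0,0]' > path.dat && python3 jog.py path.dat - 60|tail -1
python3 -c "
from case import *
lw()"; done
```

```text
finger_force: 61.4
lever 0.546 toolrot 0.557 rad 79.4 z 83.4 F tool [ 9.4 -7.1 -5.2] Tz 0.49 w 0.0222 t 41.2
finger_force: 61.4
lever 0.562 toolrot 0.576 rad 79.4 z 83.4 F tool [  9.5 -10.6  -5.8] Tz 0.52 w 0.022 t 41.4
```

```bash
for i in 1 2; do echo '[-0.0001,0.0016,0,0,0,0.02,0,0,0,0,0,0]' > path.dat && python3 jog.py path.dat - 60|tail -1
python3 -c "
from case import *
lw()"; done
python3 - <<'E'
from case import *
snap('side','l3s')
P=[w(x,0,52) for x in range(64,110,3)]
for f in('l1s','l3s'):
    im=cv2.cvtColor(cv2.imread(f'pics/{f}.png'),cv2.COLOR_BGR2GRAY); p=proj(f,P); print([int(im[int(round(v)),int(round(u))]) for u,v in p])
E
```

```text
finger_force: 61.5
lever 0.577 toolrot 0.596 rad 79.4 z 83.3 F tool [  8.6 -10.8  -5.7] Tz 0.68 w 0.022 t 41.6
finger_force: 61.6
lever 0.584 toolrot 0.617 rad 79.2 z 83.1 F tool [  9.6 -18.1  -7.6] Tz 0.28 w 0.022 t 41.8
[160, 160, 160, 160, 160, 161, 160, 160, 163, 85, 132, 131, 131, 131, 83, 82]
[159, 106, 83, 134, 131, 132, 131, 131, 131, 130, 130, 130, 130, 129, 80, 82]
```

```bash
echo '[-0.0002,-0.0052,0,0,0,-0.065,0,0,0,0,0,0]' > path.dat && python3 jog.py path.dat - 60|tail -1
python3 -c "
from case import *
lw()"
echo '[0,0,-0.006,0,0,0,0,0,-0.007,0,0,0,0,0,0,0,0,0]' > path.dat && python3 jog.py path.dat - 60|tail -1
python3 -c "
from case import *
lw()"
```

```text
finger_force: 61.6
lever 0.528 toolrot 0.550 rad 79.1 z 83.3 F tool [  8.6 -11.3  -5.9] Tz -0.09 w 0.0223 t 42.05
finger_force: 60.7
lever 0.534 toolrot 0.553 rad 77.9 z 95.4 F tool [ 5.5 -6.3  5.6] Tz -0.49 w 0.0223 t 42.35
```

```bash
echo '[-0.0004,-0.008,0,0,0,-0.1,-0.0004,-0.008,0,0,0,-0.1,0,0,0,0,0,0]' > path.dat && python3 jog.py path.dat - 60|tail -1
python3 -c "
from case import *
lw()"
echo '[-0.0004,-0.008,0,0,0,-0.1,-0.0004,-0.008,0,0,0,-0.1,0,0,0,0,0,0,0,0,0,0,0,0]' > path.dat && python3 jog.py path.dat - 60|tail -1
python3 -c "
from case import *
lw(); to(*lev(.12,96))"
```

```text
finger_force: 60.7
lever 0.321 toolrot 0.348 rad 77.8 z 94.8 F tool [ 3.3 -3.4  4.9] Tz -0.23 w 0.0222 t 42.65
finger_force: 60.7
lever 0.130 toolrot 0.154 rad 77.8 z 95.4 F tool [ 3.1 -3.8  5.8] Tz -0.28 w 0.0217 t 43.05
t 43.05 p [0.5796 0.1876 0.0954] F [-3.8  3.1 -5.8] w 0.0217
tool d [ 0.0021 -0.0008 -0.0006] [-0.0052 -0.     -0.0338]
```

```bash
echo '[0,0,0.007,0,0,0,0,0,0.006,0,0,0,0,0,0,0,0,0]' > path.dat && python3 jog.py path.dat - 60|tail -1
python3 -c "
from case import *
lw()"
```

```text
finger_force: 62.3
lever 0.130 toolrot 0.153 rad 78.7 z 83.2 F tool [  5.4 -11.   -8.9] Tz -0.23 w 0.0219 t 43.35
```

```bash
echo '[0,-0.0015,0,0,0,-0.02,0,0,0,0,0,0]' > path.dat && python3 jog.py path.dat - 60|tail -1
python3 -c "
from case import *
lw()"
echo '[0,0,0,0,0,0,0,0,0,0,0,0,0,0,0,0,0,0,0,0,0,0,0,0,0,0,0,0,0,0]' > path.dat && python3 jog.py path.dat 0.05 40|tail -1
echo '[0,0,-0.02,0,0,0,0,0,-0.03,0,0,0,0,0,-0.04,0,0,0,0,0,-0.04,0,0,0,-0.04,0,-0.04,0,0,0,-0.04,0,-0.02,0,0,0,0,0,0,0,0,0,0,0,0,0,0,0,0,0,0,0,0,0]' > path.dat && python3 jog.py path.dat - 40|tail -1
python3 - <<'E'
from case import *
st(); s=snap('wrist','f1'); s2=snap('side','f1s'); snap('scene','f1c')
for a in(0,.05,.1,.15,.2,.25): t=a-.2; print(a,[proj(f,[w(132+80*np.sin(t),80*np.cos(t),z) for z in(77,113)]).round(1).tolist() for f in('f1','f1s')])
u,v=proj('f1',[w(110,20,50)])[0]; u,v=int(u),int(v); print(u,v); y0=max(0,v-130);x0=max(0,min(u-130,300))
a=cv2.resize(s[y0:y0+230,x0:x0+260],None,fx=2,fy=2,interpolation=cv2.INTER_CUBIC); b=cv2.resize(s2[150:240,250:340],(280,280),interpolation=cv2.INTER_CUBIC); print(x0,y0,a.shape)
b=np.vstack([b,np.zeros((a.shape[0]-280,280,3),np.uint8)]); cv2.imwrite('pics/f1b.png',np.hstack([a,b]))
P=[w(x,0,52) for x in range(64,110,3)]
im=cv2.cvtColor(s2,cv2.COLOR_BGR2GRAY); print([int(im[int(round(v)),int(round(u))]) for u,v in proj('f1s',P)])
E
```

```text
finger_force: 62.1
lever 0.114 toolrot 0.133 rad 78.6 z 83.7 F tool [ 7.2 -9.4 -6.2] Tz -0.38 w 0.022 t 43.55
finger_force: 0.0
finger_force: 0.0
t 44.95 p [0.5808 0.1128 0.2677] F [-0.3  0.7  0.6] w 0.0496
0 [[[271.8, 108.7], [270.7, 108.6]], [[305.1, 173.0], [305.3, 162.2]]]
0.05 [[[275.7, 108.3], [275.1, 108.1]], [[306.4, 172.7], [306.7, 162.0]]]
0.1 [[[279.7, 108.1], [279.5, 107.9]], [[307.8, 172.5], [308.1, 161.7]]]
0.15 [[[283.6, 108.1], [284.0, 107.9]], [[309.2, 172.3], [309.5, 161.5]]]
0.2 [[[287.6, 108.3], [288.4, 108.1]], [[310.7, 172.2], [311.0, 161.4]]]
0.25 [[[291.5, 108.7], [292.8, 108.5]], [[312.1, 172.1], [312.4, 161.3]]]
263 160
133 30 (460, 520, 3)
[156, 137, 82, 132, 130, 127, 128, 128, 128, 127, 125, 127, 127, 127, 79, 78]
```

View pics/f1b.png

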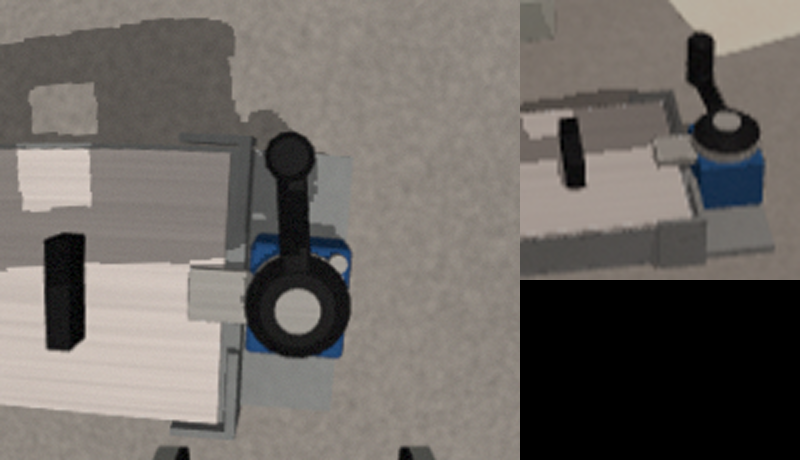

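Run:
```python
from case import *
from scipy.ndimage import map_coordinates
xs=np.arange(64,82,1.)
for y in(-8,0,8):
  for f in('l3s','f1s'):
    im=cv2.cvtColor(cv2.imread(f'pics/{f}.png'),cv2.COLOR_BGR2GRAY).astype(float); p=proj(f,[w(x,y,53) for x in xs]); print(y,f,map_coordinates(im,[p[:,1],p[:,0]],order=1).astype(int).tolist())
im=cv2.cvtColor(cv2.imread('pics/f1.png'),cv2.COLOR_BGR2GRAY).astype(float)
for y in(-6,6):
  p=proj('f1',[w(x,y,53) for x in xs]); print('w',y,map_coordinates(im,[p[:,1],p[:,0]],order=1).astype(int).tolist())
```

```text
-8 l3s [157, 157, 157, 149, 127, 106, 106, 118, 130, 130, 130, 129, 126, 123, 122, 122, 122, 123]
-8 f1s [154, 154, 153, 145, 124, 103, 99, 105, 112, 117, 123, 126, 123, 120, 119, 120, 120, 121]
0 l3s [159, 159, 143, 124, 105, 96, 87, 90, 109, 128, 132, 131, 130, 130, 131, 131, 130, 130]
0 f1s [155, 155, 150, 143, 134, 113, 93, 89, 108, 126, 130, 129, 128, 127, 127, 126, 127, 127]
8 l3s [157, 157, 158, 149, 136, 122, 115, 108, 105, 116, 127, 131, 131, 131, 130, 130, 130, 130]
8 f1s [139, 145, 151, 147, 135, 124, 113, 103, 99, 110, 121, 127, 127, 127, 127, 127, 127, 127]
w -6 [198, 196, 195, 194, 190, 173, 145, 149, 151, 150, 150, 150, 149, 150, 148, 147, 147, 148]
w 6 [201, 201, 201, 201, 190, 157, 137, 155, 155, 156, 157, 157, 157, 157, 156, 156, 158, 157]
```

The bolt covers the cover's edge with its tip at about x = 70 mm, and the lever is down near 0.08. I'll regrip and make a short clockwise push, to confirm the bolt is really at its stop.

```bash
echo '[0.04,0,0.04,0,0,-0.05,0.03,0,0.04,0,0,0,0,0,0.03,0,0,0,0,0,0.02,0,0,0,0,0,0,0,0,0,0,0,0,0,0,0,0,0,0,0,0,0]' > path.dat && python3 jog.py path.dat 0.055 40|tail -1
python3 -c "
from case import *
lw(); to(*lev(.085,84))"
```

```text
finger_force: 0.0
lever 0.107 toolrot 0.080 rad 68.1 z 144.5 F tool [ 0.1 -0.3 -0. ] Tz 0.0 w 0.0547 t 45.8
t 45.8 p [0.5783 0.1778 0.1445] F [-0.3  0.   0. ] w 0.0547
tool d [ 0.0119 -0.0014  0.0606] [-0.0007 -0.0006  0.0052]
```

```bash
echo '[0.0119,-0.0014,0,0,0,0.005,0,0,0.03,0,0,0,0,0,0.02,0,0,0,0,0,0.01,0,0,0,0,0,0,0,0,0,0,0,0,0,0,0]' > path.dat && python3 jog.py path.dat 0.055 40|tail -1
echo '[0,0,0,0,0,0,0,0,0,0,0,0,0,0,0,0,0,0,0,0,0,0,0,0,0,0,0,0,0,0]' > path.dat && python3 jog.py path.dat 0.01 40|tail -1
python3 -c "
from case import *
lw()"
for i in 1 2 3; do echo '[0,0.0016,0,0,0,0.02,0,0,0,0,0,0]' > path.dat && python3 jog.py path.dat - 40|tail -1
python3 -c "
from case import *
lw()"; done
```

```text
finger_force: 0.0
finger_force: 40.8
lever 0.080 toolrot 0.085 rad 80.1 z 83.7 F tool [ 2.5  0.5 -4.1] Tz -0.06 w 0.0227 t 46.9
finger_force: 40.9
lever 0.100 toolrot 0.106 rad 80.1 z 83.6 F tool [ 4.3 -0.9 -6. ] Tz 0.1 w 0.0225 t 47.1
finger_force: 41.0
lever 0.115 toolrot 0.126 rad 80.2 z 83.5 F tool [ 4.  -2.8 -6.3] Tz 0.15 w 0.0227 t 47.3
finger_force: 41.0
lever 0.130 toolrot 0.146 rad 80.2 z 83.4 F tool [ 4.2 -3.7 -7. ] Tz 0.37 w 0.0227 t 47.5
```

```bash
for i in 1 2 3; do echo '[0,0.0016,0,0,0,0.02,0,0,0,0,0,0]' > path.dat && python3 jog.py path.dat - 40|tail -1
python3 -c "
from case import *
lw()"; done
```

```text
finger_force: 41.1
lever 0.145 toolrot 0.166 rad 80.3 z 83.3 F tool [ 4.4 -5.1 -8.4] Tz 0.41 w 0.0227 t 47.7
finger_force: 41.1
lever 0.157 toolrot 0.186 rad 80.1 z 83.0 F tool [ 4.9 -9.5 -9.3] Tz 0.27 w 0.0226 t 47.9
finger_force: 41.1
lever 0.171 toolrot 0.205 rad 80.2 z 82.9 F tool [  4.5 -12.  -10.4] Tz 0.41 w 0.0225 t 48.1
```

```bash
echo '[0,-0.0032,0,0,0,-0.04,0,-0.003,0,0,0,-0.04,0,0,0,0,0,0]' > path.dat && python3 jog.py path.dat - 40|tail -1
python3 -c "
from case import *
lw()"
```

```text
finger_force: 41.0
lever 0.107 toolrot 0.125 rad 80.1 z 83.2 F tool [ 2.2 -4.7 -7.3] Tz -0.13 w 0.0226 t 48.4
```

```bash
echo '[0,0,0,0,0,0,0,0,0,0,0,0,0,0,0,0,0,0,0,0,0,0,0,0,0,0,0,0,0,0]' > path.dat && python3 jog.py path.dat 0.05 40|tail -1
echo '[0,0,-0.02,0,0,0,0,0,-0.03,0,0,0,0,0,-0.04,0,0,0,0,0,-0.04,0,0,0,-0.04,0,-0.04,0,0,0,-0.04,0,-0.02,0,0,0,0,0,0,0,0,0,0,0,0,0,0,0,0,0,0,0,0,0]' > path.dat && python3 jog.py path.dat - 40|tail -1
python3 - <<'E'
from case import *
from scipy.ndimage import map_coordinates
st(); s=snap('wrist','f2'); snap('side','f2s')
xs=np.arange(64,82,1.)
for f,ys in(('f1s',(-8,0,8)),('f2s',(-8,0,8)),('f2',(-6,6))):
  im=cv2.cvtColor(cv2.imread(f'pics/{f}.png'),cv2.COLOR_BGR2GRAY).astype(float)
  for y in ys: p=proj(f,[w(x,y,53) for x in xs]); print(f,y,map_coordinates(im,[p[:,1],p[:,0]],order=1).astype(int).tolist())
im=s.max(2).astype(int); t=-.1; u,v=proj('f2',[w(132+80*np.sin(t),80*np.cos(t),113)])[0]; sub=im[int(v)-14:int(v)+8,int(u)-22:int(u)+22]<45; ys_,xs_=np.nonzero(sub); print('pred .1',u,v,'knob cx',xs_.mean()+int(u)-22, ys_.min()+int(v)-14)
print(ctrl.observe()["time_s"])
E
```

```text
finger_force: 0.0
finger_force: 0.0
t 49.8 p [0.581  0.115  0.2677] F [ 0.8 -0.3 -0.6] w 0.0502
f1s -8 [154, 154, 153, 145, 124, 103, 99, 105, 112, 117, 123, 126, 123, 120, 119, 120, 120, 121]
f1s 0 [155, 155, 150, 143, 134, 113, 93, 89, 108, 126, 130, 129, 128, 127, 127, 126, 127, 127]
f1s 8 [139, 145, 151, 147, 135, 124, 113, 103, 99, 110, 121, 127, 127, 127, 127, 127, 127, 127]
f2s -8 [153, 153, 153, 145, 124, 103, 99, 105, 111, 118, 124, 127, 123, 120, 119, 120, 120, 120]
f2s 0 [155, 155, 149, 143, 135, 114, 93, 89, 108, 127, 131, 129, 127, 127, 127, 127, 127, 127]
f2s 8 [153, 153, 153, 146, 135, 123, 113, 104, 100, 111, 122, 128, 128, 128, 128, 127, 127, 127]
f2 -6 [195, 194, 194, 196, 195, 173, 140, 143, 147, 148, 147, 147, 148, 148, 147, 148, 149, 149]
f2 6 [198, 200, 201, 201, 193, 167, 142, 156, 158, 157, 156, 158, 158, 156, 156, 155, 157, 157]
pred .1 279.6978384599412 110.17051336700305 knob cx 277.5211970074813 98
49.9
```

```bash
python3 -c "
from plant import ctrl
print(ctrl.close_job())"
```

```text
the job is handed in; nothing more can be done
None
```

The job is handed in at about 50 s on the robot's clock: both weights lie in wells 1 and 2, the cover is shut and bolted with the bolt at its stop, and the lever is down at about 0.08 rad, on the notch nearest the start of its swing.

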